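# Make up the engraver's job tray

### The arm

A 7-joint arm with a two-finger parallel gripper is mounted at the origin on the work surface. World frame = base frame: x ahead of the robot, y to its left, z up, the work surface at z = 0. Lengths are in m, angles in rad, forces in N, time in s.
With the tool pointing down it reaches from about 0.35 to 0.9 m from the base axis. Payload 7.2 kg.
Tool frame: the origin (TCP) lies on the front face of the gripper's body, between the roots of the fingers; the fingertips stand 80 mm ahead of it and the grasp point (between the pads) lies 61 mm ahead of it; z points along the fingers, x is the direction in which the jaws open and shut, and the axes are right-handed (so a half turn about z gives the same grasp; the last joint's range is limited). The gripper opens to 88 mm and grips with 3 to 60 N. Pads are 20 mm wide; open, the fingers measure 115 mm over their backs; the gripper's body (75 mm by 178 mm) begins 61 mm behind the grasp point.
Start: joints at [1.116, 0.411, -0.013, 1.596, 0.006, 1.134, -0.082], TCP at [0.236, -0.579, 0.303] pointing down, gripper open.
Joint ranges: [-2.95, 2.95], [-0.29, 1.99], [-1.47, 1.44], [0.14, 2.54], [-1.03, 4.17], [0.13, 1.85], [-2.86, 2.86]. Speed limits (rad/s): [2.39, 2.39, 3.01, 3.01, 3.14, 3.14, 3.14].

### API

Orientations are given as a unit quaternion [w, x, y, z].
In Python, from station import ctrl gives the robot as it stands. The module is installed in compiled form; this text tells all that it offers.
- The arm moves only by the tool send_rows, never from a script. Its argument "targets" is a list of rows, each an object with "offset": the shift along the world's x, y, z in mm, a list of three; "delta_rot": the turn, a rotation vector about the world's x, y, z in rad, a list of three; "gripper": the finger opening in mm, from 0 to 87.8. A call has 1 to 12 rows; each row shifts and turns the commanded pose from where the row before left it; what a row does not reach is not made up. A row lasts 1/12 s, in which the tool goes at most 41.7 mm and 7.16 degrees, less where a joint would pass 70% of its speed; a pose out of reach is approached as far as the arm can. A call with a gripper value outside its range is refused whole. The fingers move at their own pace and stop on an object; "newtons" is the grip in N (left out, the last holds). Time passes only in rows, so rows that do not move let the fingers close. It gives the time, the measured TCP pose, the force and the opening at its end, in the units of the state.
- ctrl.state(): the state, without advancing time (a new reading comes with each control period).
- ctrl.get_image(name): name is "scene" or "side" or "wrist"; returns (picture, depth): 420x560x3 uint8, red, green, blue; 420x560 float32, m along the optical axis (not along the pixel's ray), 0 where there is no reading.
- ctrl.camera_params(name): a dict with "fx", "fy", "cx", "cy" (pixels), "origin" and "rotation" of the camera in the world; the wrist camera has in their place "tool_from_camera" (4x4, takes a point from camera to tool coordinates, whose origin is the TCP and whose axes are the tool frame's). Camera axes: x right, y down, z forward; pixel columns grow to the right and rows downward; lengths in m; the calibration is good to about 2 mm. A picture is of the moment at which its call begins: read the wrist's pose just before it. camera_params takes no time and is no camera call.
- ctrl.sign_off(): hands the job in, once; it reports no verdict.
The state is a dict: "clock": time; "q": joint angles; "qvel": joint speeds; "effort": joint torques, N m; "ee_pos": TCP position; "orientation": TCP orientation; "wrist_force": force on the tool from outside, world axes, zero at the start; "ft_torque": the same for the moment, N m; "opening": finger opening in m.
Only numpy, scipy, OpenCV 4.12 (cv2) and the standard library are available. Lean on these libraries where they do the work, as an engineer would, in place of code of your own. Each camera call takes 0.05 s, during which the arm holds its last target.

### The job

Make up the job tray for the next engraving run: lay the brown backing board flat in the nest between the tray's locating pins, next set every aluminium blank on the bench flat on the board, side by side in one row along its middle and square to it, and then stand the hold-down bridge over them with both feet flat on the tray floor, one just beyond each end of the board, so that its bar runs along the middle of the row over all the blanks. Also stand the oil bottle and the screw jar upright on the tray's rubber mat, at any point in the job and without tipping either over. Leave the other things on the bench where they are, and put right whatever gets knocked out of place.

Things in the scene. Friction and masses are not known exactly. Their poses are not given: they have to be found in the camera images.
- tray: the aluminium job tray, fixed to the bench: 210 mm (its x) by 370 mm (its y), 4 mm walls 22 mm high. Origin: centre of its underside, on the bench. The nest is towards its -y end, the rubber mat at its +y end; the floor is 6 mm above the origin
- nest (a point): the nest: centre, on the tray floor, of the place for the backing board, in the tray 55 mm from its centre towards its -y end; axes as the tray's. Six steel locating pins (8 mm thick, 10 mm high, tapered tops) surround it with 3 mm play: four beside the board's long edges (37 mm to either side in x, at y = +62 and -62 mm) and one off each end (x = 0, y = +89.5 and -89.5 mm)
- mat (a point): centre of the top face of the black rubber mat, 180 mm (x) by 90 mm (y), 3 mm thick, on the tray floor at its +y end, 125 mm from the tray's centre; axes as the tray's
- board: the backing board: dark brown fibreboard, 60 mm (its x) by 165 mm (its y), 12 mm thick, 0.1 kg. Origin: centre of its underside
- blank1: an engraving blank (there are two or three in all, alike): bare aluminium plate 36 mm (its x) by 46 mm (its y), 8 mm thick, with two small dark holes marked on the top, 40 g. Origin: centre of its underside
- blank2: an engraving blank (there are two or three in all, alike): bare aluminium plate 36 mm (its x) by 46 mm (its y), 8 mm thick, with two small dark holes marked on the top, 40 g. Origin: centre of its underside
- blank3: an engraving blank (there are two or three in all, alike): bare aluminium plate 36 mm (its x) by 46 mm (its y), 8 mm thick, with two small dark holes marked on the top, 40 g. Origin: centre of its underside
- bridge: the hold-down bridge: steel bar 226 mm long (its y), 28 mm wide (x) and 10 mm thick, carried on two feet (44 mm in x, 14 mm in y, centred at y = +106 and -106 mm) so that the bar's underside is 21.5 mm and its top 31.5 mm above the soles; on top in the middle a black T-grip 16 mm (x) by 52 mm (y), from 40.5 to 60.5 mm above the soles. 0.28 to 0.46 kg. Origin: centre, at the level of the soles. Stood over the nest, its feet come just outside the two end pins (5 mm play)
- oil_bottle: the oil bottle: white, round, 52 mm across up to 86 mm high, then a shoulder and a black round cap 28 mm across from 106 to 128 mm, with a thin nozzle up to 152 mm; 0.11 to 0.22 kg; stands upright. Origin: centre of its underside
- screw_jar: the screw jar: low glass jar, 56 mm across, with a steel lid 60 mm across from 57 to 75 mm above its base; 0.15 to 0.29 kg; stands upright. Origin: centre of its underside
- pen_cup: bystander: grey round pen cup, 62 mm across, 85 mm high, with pens up to 150 mm. Origin: centre of its underside
- tape_roll: bystander: clear roll of tape lying flat, 58 mm across, 19 mm high. Origin: centre of its underside
- bench_brush: bystander: small bench brush, 170 mm long (its x), 42 mm wide, 20 mm high, lying beyond the tray. Origin: middle, on the bench
- collet_spanner: bystander: flat spanner, 170 mm long (its x), 38 mm wide, 8 mm high. Origin: middle, on the bench
- cutter_case: bystander: flat grey case with clear lid, 85 mm (x) by 130 mm (y), 28 mm high. Origin: centre of its underside
- caliper: bystander: caliper lying flat, 210 mm long (its y), 50 mm over the jaws, 14 mm high. Origin: middle of the beam, on the bench
Mind the look-alikes: they are no part of the job. What is shaped like the screw_jar but pink or turquoise is not meant.

How it is judged:
By the outcome, as a careful person would: the job done as asked, in the order asked, and still so for the second after the job is handed in, with the robot touching nothing.
Of blank1, blank2, blank3 only 2 to 3 are there at a start; the rules pass over those that are not, and their reading is None.
At some moment in a run one of board, blank1, blank2, blank3 may be knocked a few centimetres aside while the robot is not near it.
It also fails if it takes over 210 s, if anything falls off the work surface, if the arm or the gripper's body presses on something with over 40 N, if the wrist force passes 120 N, or if a joint passes its speed limit or range.

## Working session

There is one attempt and no reset: what is moved stays moved. The work goes in short steps, Python scripts to look and compute and a tool call to move; the robot and the scene stay as the last step left them, time stands still between calls to the robot, and variables do not carry over. Pictures are saved under pics/ and viewed, and the job is handed in when it is done.

Besides the shell and the picture viewer there is one more tool, called after ">>>" in YAML: its name, and indented under it one key for each argument. send_rows: Moves the arm, as the interface text tells. Its arguments: {"type":"object","properties":{"targets":{"type":"array"},"newtons":{"type":"number"}},"required":["targets"]}

```bash
ls; mkdir -p pics
python3 - <<'E'
from station import ctrl
import cv2
print(ctrl.state())
for n in ["scene","side","wrist"]:
    im,d=ctrl.get_image(n); cv2.imwrite(f"pics/{n}0.png",im[:,:,::-1]); print(n,ctrl.camera_params(n))
E
```

```text
pics
{'clock': 0.0, 'q': array([ 1.11580717,  0.41189137, -0.01273228,  1.59700621,  0.00563304,
        1.13431453, -0.08217632]), 'qvel': array([-8.56090726e-04,  1.17893560e-04,  1.11965263e-04,  6.81989486e-04,
        6.51143873e-04,  1.90681011e-05, -7.09704799e-04]), 'effort': array([-2.45733090e-04, -5.87952840e+01,  6.40952401e-01, -2.91079473e+01,
       -5.38270909e-02,  1.80434890e-02,  1.25471415e-04]), 'ee_pos': array([ 0.23559463, -0.57849909,  0.30182969]), 'orientation': array([-3.84671319e-04,  8.29846546e-01, -5.57991114e-01, -6.92102033e-04]), 'wrist_force': array([0.20325321, 0.00380631, 0.2268281 ]), 'ft_torque': array([0.02544976, 0.03138326, 0.01112381]), 'opening': 0.08779434277776503}
scene {'fx': 424.07151283391124, 'fy': 424.07151283391124, 'cx': 276.87456250652707, 'cy': 212.97139823245024, 'origin': array([1.23717837, 0.24951814, 1.10568987]), 'rotation': array([-0.17136409,  0.52238279,  0.79351184, -0.26093971])}
side {'fx': 419.6205844085571, 'fy': 419.6205844085571, 'cx': 283.76432951655005, 'cy': 207.19432834577438, 'origin': array([-0.26799813, -0.86499398,  0.71690801]), 'rotation': array([-0.46690681,  0.7965116 , -0.33638101,  0.18551312])}
wrist {'fx': 360.74537105000513, 'fy': 360.74537105000513, 'cx': 273.5318431620274, 'cy': 206.52640148294773, 'tool_from_camera': array([[ 9.99999327e-01,  1.06625805e-03, -4.56564251e-04,
         9.12631423e-04],
       [-8.92197283e-04,  9.58634775e-01,  2.84637616e-01,
        -7.68195787e-02],
       [ 7.41175517e-04, -2.84637017e-01,  9.58635081e-01,
        -8.24788101e-02],
       [ 0.00000000e+00,  0.00000000e+00,  0.00000000e+00,
         1.00000000e+00]])}
```

View pics/scene0.png

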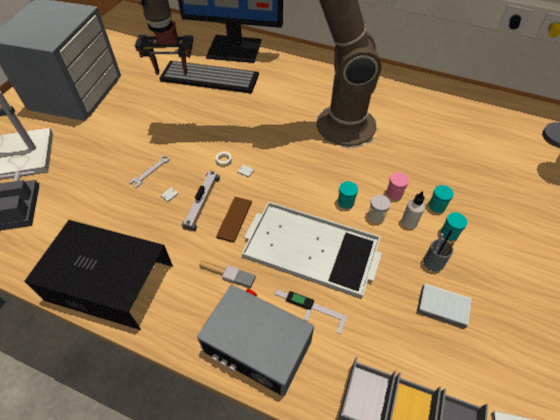

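View pics/side0.png

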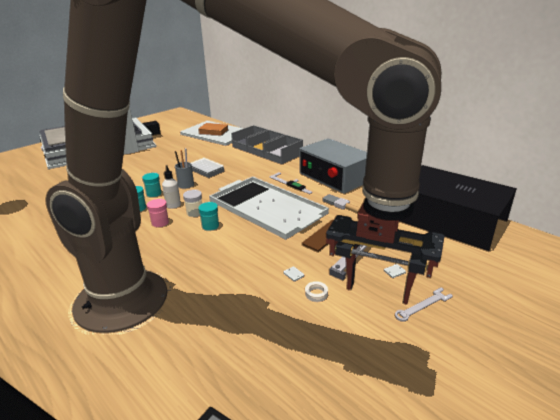

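View pics/wrist0.png

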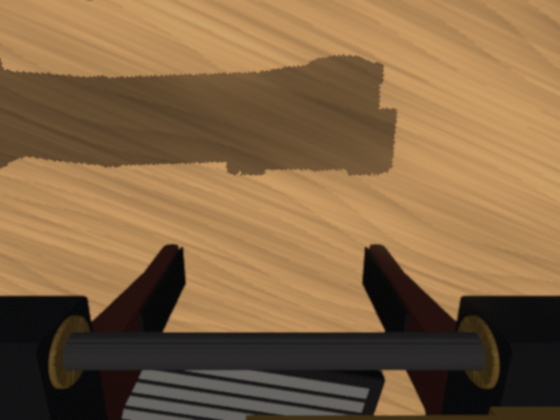

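```bash
cat > h.py <<'E'
import numpy as np, cv2
from scipy.spatial.transform import Rotation as R
from station import ctrl
def rot(q): q=np.asarray(q); return R.from_quat([q[1],q[2],q[3],q[0]]).as_matrix()
def cam(n,st=None):
    p=ctrl.camera_params(n); K=(p['fx'],p['fy'],p['cx'],p['cy'])
    if n=='wrist':
        st=st or ctrl.state(); T=p['tool_from_camera']; Rt=rot(st['orientation'])
        return K,np.asarray(st['ee_pos'])+Rt@T[:3,3],Rt@T[:3,:3]
    return K,np.asarray(p['origin']),rot(p['rotation'])
def ray(c,uv,z):
    K,o,M=c; uv=np.atleast_2d(np.asarray(uv,float))
    d=np.c_[(uv[:,0]-K[2])/K[0],(uv[:,1]-K[3])/K[1],np.ones(len(uv))]@M.T
    return o+d*((z-o[2])/d[:,2])[:,None]
def proj(c,X):
    K,o,M=c; p=(np.atleast_2d(X)-o)@M; return np.c_[p[:,0]/p[:,2]*K[0]+K[2],p[:,1]/p[:,2]*K[1]+K[3]]
def cloud(c,d):
    K,o,M=c; v,u=np.mgrid[:d.shape[0],:d.shape[1]]
    P=np.stack([(u-K[2])/K[0]*d,(v-K[3])/K[1]*d,d],-1)@M.T+o; P[d<=0]=np.nan; return P
def shot(n,name,big=None):
    st=ctrl.state(); c=cam(n,st); im,d=ctrl.get_image(n); im=im[:,:,::-1].copy()
    cv2.imwrite(f'pics/{name}.png',im); return c,im,d,st
E
python3 - <<'E'
from h import *
for n in ['scene']:
    c,im,d,st=shot(n,n+'1'); P=cloud(c,d)
    np.set_printoptions(precision=4,suppress=True)
    for nm,u,v in [('bl',170,194),('bl',245,171),('tape',223,158),('board',235,219),('bridge',200,188),('tray',312,247),('mat',353,260),('bottle',413,212),('jar',380,203),('pencup',438,262),('brush',240,276),('bridgeA',212,177),('bridgeB',190,222)]:
        print(nm,P[v,u])
    cv2.imwrite('pics/z1.png',cv2.resize(im[130:310,120:480],None,fx=2.2,fy=2.2,interpolation=cv2.INTER_CUBIC))
E
```

```text
bl [ 0.5661 -0.4255  0.0129]
bl [ 0.3718 -0.2443  0.0074]
tape [ 0.3381 -0.3492 -0.0035]
board [ 0.572  -0.1822  0.0126]
bridge [ 0.5359 -0.3213  0.06  ]
tray [0.5713 0.0779 0.0096]
mat [0.5658 0.2056 0.0097]
bottle [0.3801 0.3246 0.0823]
jar [0.3792 0.2245 0.0741]
pencup [0.5048 0.4306 0.0553]
brush [ 0.7498 -0.0764  0.0181]
bridgeA [ 0.4591 -0.3233  0.0318]
bridgeB [ 0.6491 -0.2974  0.032 ]
```

View pics/z1.png

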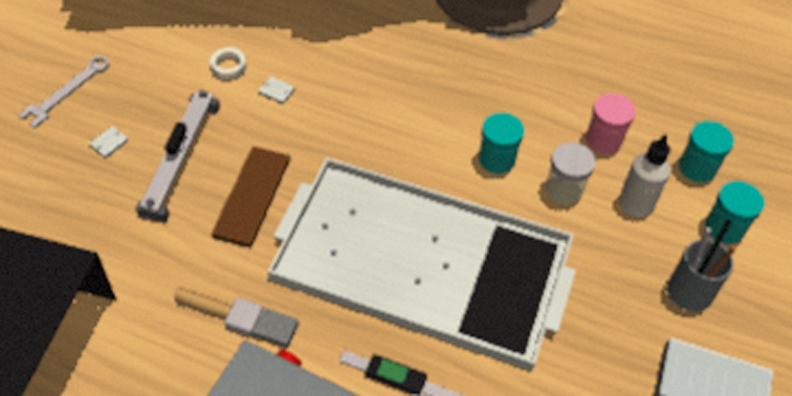

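```bash
cat > det.py <<'E'
from h import *
np.set_printoptions(precision=4,suppress=True)
def rect(c,mask,z,minpx=30,exp=None):
    out=[]
    cs,_=cv2.findContours(mask.astype(np.uint8),cv2.RETR_EXTERNAL,cv2.CHAIN_APPROX_NONE)
    for k in cs:
        if cv2.contourArea(k)<minpx: continue
        X=ray(c,k[:,0,:],z)[:,:2]
        (cx,cy),(w,h),a=cv2.minAreaRect((X*1000).astype(np.float32))
        if w<h: w,h,a=h,w,a+90
        out.append((cx,cy,w,h,(a+90)%180-90,k[:,0].mean(0)))   # a: direction of long side, deg
    return out
E
python3 - <<'E'
from det import *
c,im,d,st=shot('scene','scene2'); P=cloud(c,d)
hsv=cv2.cvtColor(im,cv2.COLOR_BGR2HSV)
H,S,V=[hsv[...,i].astype(int) for i in range(3)]
print('board hsv',hsv[219,235],'blank',hsv[194,170],hsv[171,245],'wood',hsv[230,150],'mat',hsv[260,353],'floor',hsv[247,312])
bm=(V<130)&(S>130)&(H<15); bm[:,:215]=0;bm[:190]=0;bm[245:]=0;bm[:,260:]=0
for r in rect(c,bm,0.012): print('board',r)
wm=(S<60)&(V>150)
for r in rect(c,wm,0.008,15): print('white',r)
mm=(V<50); mm[:225]=0; mm[290:]=0; mm[:,:325]=0; mm[:,385:]=0
for r in rect(c,mm,0.009,200): print('mat',r)
# pins
pm=(V<150)&(S<80); pm[:222]=0;pm[270:]=0;pm[:,:258]=0;pm[:,:][:,330:]=0
for r in rect(c,pm,0.012,2): print('pin',r)
E
```

```text
board hsv [ 13 167 107] blank [ 30  18 211] [ 28  18 213] wood [ 16 134 211] mat [60  9 30] floor [ 32  20 214]
board (570.698486328125, -186.46034240722656, 166.30984497070312, 59.70458221435547, 6.00831413269043, array([233.4483, 219.9914]))
white (820.76220703125, 681.7616577148438, 92.27535247802734, 17.49893569946289, -66.70981025695801, array([512.686 , 417.0116]))
white (1261.6429443359375, -447.9329528808594, 51.29079055786133, 41.5810432434082, 86.91337585449219, array([ 10.9528, 397.217 ]))
white (918.703125, 346.7926940917969, 118.29480743408203, 86.75746154785156, 2.7152810096740723, array([364.8462, 395.6282]))
white (766.8994750976562, 188.88584899902344, 105.2129898071289, 54.362735748291016, -89.48203271627426, array([326.3516, 315.4688]))
white (749.6807250976562, 50.74575424194336, 33.89580154418945, 15.426822662353516, -86.79010534286499, array([280.7778, 293.4074]))
white (595.4967041015625, 482.0606689453125, 129.1663055419922, 83.10413360595703, -87.01636409759521, array([445.6364, 303.6154]))
white (745.31298828125, -110.83616638183594, 39.153682708740234, 38.0
[... 1332 characters left out ...]
5, 35.681480407714844, array([ 24.1434, 159.4918]))
white (-103.79104614257812, -1345.014892578125, 313.8116455078125, 9.370345115661621, 8.04709529876709, array([77.16  , 33.1867]))
mat (567.72705078125, 201.16128540039062, 176.7427215576172, 86.32135772705078, 1.6988799571990967, array([351.1477, 261.6309]))
pin (679.5248413085938, -8.73086929321289, 87.88170623779297, 10.385486602783203, -87.4947280883789, array([271.5172, 265.2586]))
pin (473.4394836425781, 85.09672546386719, 25.226774215698242, 7.686923027038574, -66.72954368591309, array([325.4444, 222.3889]))
pin (559.1845703125, -106.62225341796875, 16.41904067993164, 4.408041477203369, 2.223665952682495, array([258.5556, 223.7778]))
```

>>> send_rows:
  targets:
    - {"offset": [27, 31, -5], "delta_rot": [0, 0, -0.0235], "gripper": 87}
    - {"offset": [27, 31, -5], "delta_rot": [0, 0, -0.0235], "gripper": 87}
    - {"offset": [27, 31, -5], "delta_rot": [0, 0, -0.0235], "gripper": 87}
    - {"offset": [27, 31, -5], "delta_rot": [0, 0, -0.0235], "gripper": 87}
    - {"offset": [27, 31, -5], "delta_rot": [0, 0, -0.0235], "gripper": 87}
    - {"offset": [27, 31, -5], "delta_rot": [0, 0, -0.0235], "gripper": 87}
    - {"offset": [27, 31, -5], "delta_rot": [0, 0, -0.0235], "gripper": 87}
    - {"offset": [27, 31, -5], "delta_rot": [0, 0, -0.0235], "gripper": 87}
    - {"offset": [27, 31, -5], "delta_rot": [0, 0, -0.0235], "gripper": 87}
    - {"offset": [27, 31, -5], "delta_rot": [0, 0, -0.0235], "gripper": 87}
    - {"offset": [27, 31, -5], "delta_rot": [0, 0, -0.0235], "gripper": 87}
    - {"offset": [27, 31, -5], "delta_rot": [0, 0, -0.0235], "gripper": 87}

```text
clock: 1.25
ee_pos: [0.5608, -0.2052, 0.2425]
orientation: [0.0, 0.743, -0.67, 0.0]
wrist_force: [-0.0, 0.5, -0.4]
opening: 0.0869
```

```bash
cat >> det.py <<'E'
def jaw(st):
    x=rot(st['orientation'])[:,0]; return np.degrees(np.arctan2(x[1],x[0]))
E
python3 - <<'E'
from det import *
c,im,d,st=shot('wrist','w1'); print(st['ee_pos'],jaw(st),st['q'],rot(st['orientation'])[:,2])
hsv=cv2.cvtColor(im,cv2.COLOR_BGR2HSV);H,S,V=[hsv[...,i].astype(int) for i in range(3)]
for r in rect(c,(V<140)&(S>130)&(H<15),0.012,1000): print(r)
shot('side','s1')
E
```

```text
[ 0.5608 -0.2052  0.2425] -84.069692839978 [ 0.3721  0.4259 -0.1368  1.7276  0.0675  0.9925 -1.2568] [ 0.0002 -0.0002 -1.    ]
(355.02740478515625, -388.40045166015625, 56.619014739990234, 41.97069549560547, 6.0092573165893555, array([428.4071, 388.8214]))
(318.1667785644531, -71.0800552368164, 63.547603607177734, 42.066802978515625, 6.009005546569824, array([118.6507, 390.4315]))
(466.66943359375, -343.12701416015625, 128.58016967773438, 39.390380859375, 50.285797119140625, array([408.691 , 293.6953]))
(440.083740234375, -92.41333770751953, 129.34197998046875, 39.1248664855957, -38.98444366455078, array([138.3203, 293.7489]))
(566.5725708007812, -191.806396484375, 164.34475708007812, 59.509727478027344, 6.221191883087158, array([256.4605, 168.4511]))
```

View pics/w1.png

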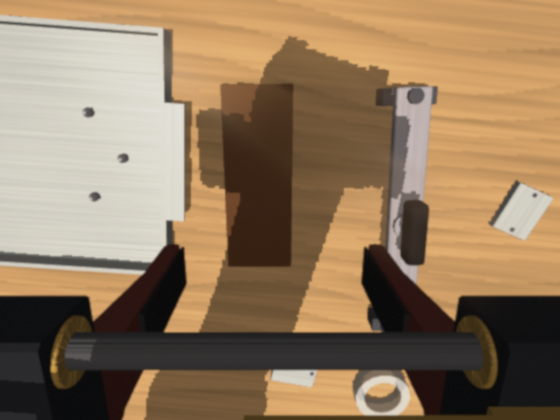

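View pics/s1.png

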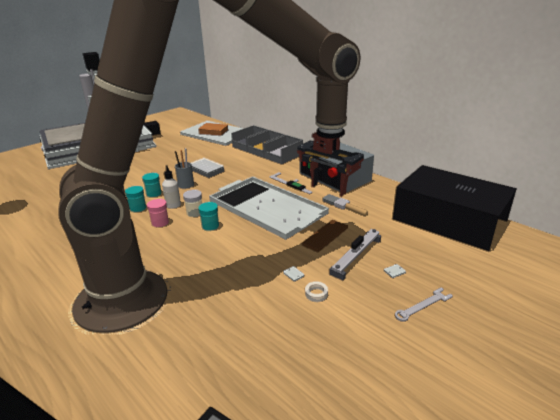

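>>> send_rows:
  targets:
    - {"offset": [4, 8, -10], "delta_rot": [0, 0, 0], "gripper": 87}
    - {"offset": [4, 8, -20], "delta_rot": [0, 0, 0], "gripper": 87}
    - {"offset": [0, 0, -20], "delta_rot": [0, 0, 0], "gripper": 87}
    - {"offset": [0, 0, -20], "delta_rot": [0, 0, 0], "gripper": 87}
    - {"offset": [0, 0, -20], "delta_rot": [0, 0, 0], "gripper": 87}
    - {"offset": [0, 0, -20], "delta_rot": [0, 0, 0], "gripper": 87}

```text
clock: 1.85
ee_pos: [0.5668, -0.1921, 0.1313]
orientation: [0.0, 0.743, -0.67, 0.0]
wrist_force: [-0.6, -0.8, 0.5]
opening: 0.087
```

Run:
```python
from det import *
c,im,d,st=shot('wrist','w2'); print(st['ee_pos'],jaw(st))
hsv=cv2.cvtColor(im,cv2.COLOR_BGR2HSV);H,S,V=[hsv[...,i].astype(int) for i in range(3)]
for r in rect(c,(V<140)&(S>130)&(H<15),0.012,1000): print(r)
P=cloud(c,d); print(P[60,40],P[60,500],P[200,240],P[30,260])
g=proj(c,[st['ee_pos']+rot(st['orientation'])@[0,0,.08]]); print(g)
c,im,d,st=shot('scene','sc3');P=cloud(c,d);print(P[300,170],P[180,300],P[170,200])
```

```text
[ 0.5668 -0.1921  0.1313] -84.10372631753859
(461.1859130859375, -307.89886474609375, 36.77835464477539, 26.741226196289062, 6.445820331573486, array([428.0647, 389.1583]))
(437.6723327636719, -103.76309204101562, 41.00096893310547, 27.44838523864746, 5.949578762054443, array([119.0274, 390.6096]))
(533.7243041992188, -278.52874755859375, 83.87954711914062, 25.850818634033203, 50.2287483215332, array([409.0766, 293.3277]))
(516.89013671875, -117.07318878173828, 82.91659545898438, 24.440170288085938, -36.96141052246094, array([139.2435, 293.2522]))
(574.1217041015625, -190.87252807617188, 149.74485778808594, 59.82421112060547, 6.118638038635254, array([272.2333, 208.951 ]))
[ 0.6506 -0.0593  0.0068] [ 0.6772 -0.3078 -0.0006] [ 0.5859 -0.1718  0.0121] [nan nan nan]
[[271.0783 262.6622]]
[ 0.8879 -0.2286  0.0015] [ 0.328  -0.0562 -0.0008] [ 0.4201 -0.3975 -0.0053]
```

View pics/w2.png

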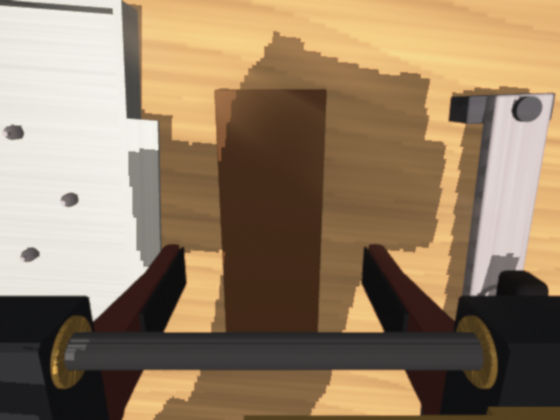

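>>> send_rows:
  targets:
    - {"offset": [0, 0, -9], "delta_rot": [0, 0, 0], "gripper": 74}
    - {"offset": [0, 0, -9], "delta_rot": [0, 0, 0], "gripper": 74}
    - {"offset": [0, 0, -9], "delta_rot": [0, 0, 0], "gripper": 74}
    - {"offset": [0, 0, -9], "delta_rot": [0, 0, 0], "gripper": 74}
    - {"offset": [0, 0, -9], "delta_rot": [0, 0, 0], "gripper": 74}
    - {"offset": [0, 0, -2], "delta_rot": [0, 0, 0], "gripper": 74}
    - {"offset": [0, 0, 0], "delta_rot": [0, 0, 0], "gripper": 40}
    - {"offset": [0, 0, 0], "delta_rot": [0, 0, 0], "gripper": 40}
    - {"offset": [0, 0, 0], "delta_rot": [0, 0, 0], "gripper": 40}
    - {"offset": [0, 0, 0], "delta_rot": [0, 0, 0], "gripper": 40}
  newtons: 30

```text
clock: 2.78
ee_pos: [0.568, -0.1909, 0.0861]
orientation: [-0.0, 0.743, -0.669, 0.0]
wrist_force: [-0.4, -0.3, -1.7]
opening: 0.0594
```

>>> send_rows:
  targets:
    - {"offset": [0, 0, 28], "delta_rot": [0, 0, 0], "gripper": 40}
    - {"offset": [0, 0, 28], "delta_rot": [0, 0, 0], "gripper": 40}
    - {"offset": [0, 0, 28], "delta_rot": [0, 0, 0], "gripper": 40}
    - {"offset": [0, 20, 0], "delta_rot": [0, 0, 0.115], "gripper": 40}
    - {"offset": [0, 20, 0], "delta_rot": [0, 0, 0.115], "gripper": 40}
    - {"offset": [0, 20, 0], "delta_rot": [0, 0, 0.115], "gripper": 40}
    - {"offset": [0, 20, 0], "delta_rot": [0, 0, 0.115], "gripper": 40}
    - {"offset": [0, 20, 0], "delta_rot": [0, 0, 0.115], "gripper": 40}
    - {"offset": [0, 20, 0], "delta_rot": [0, 0, 0.115], "gripper": 40}
    - {"offset": [0, 20, 0], "delta_rot": [0, 0, 0.115], "gripper": 40}
    - {"offset": [0, 20, 0], "delta_rot": [0, 0, 0.115], "gripper": 40}
    - {"offset": [0, 20, 0], "delta_rot": [0, 0, 0.115], "gripper": 40}

```text
clock: 3.78
ee_pos: [0.5677, -0.01, 0.1701]
orientation: [0.0, 0.977, -0.211, 0.0]
wrist_force: [1.6, -0.4, -1.3]
opening: 0.0594
```

>>> send_rows:
  targets:
    - {"offset": [1, 8, 0], "delta_rot": [0, 0, 0.116], "gripper": 40}
    - {"offset": [1, 8, 0], "delta_rot": [0, 0, 0.116], "gripper": 40}
    - {"offset": [1, 8, 0], "delta_rot": [0, 0, 0.116], "gripper": 40}
    - {"offset": [1, 8, 0], "delta_rot": [0, 0, 0.116], "gripper": 40}
    - {"offset": [0, 0, 0], "delta_rot": [0, 0, 0], "gripper": 40}

```text
clock: 4.2
ee_pos: [0.5718, 0.0229, 0.17]
orientation: [-0.001, 1.0, 0.02, 0.0]
wrist_force: [-0.7, 0.7, -1.8]
opening: 0.0595
```

Run:
```python
from det import *
c,im,d,st=shot('wrist','w3'); print(st['ee_pos'],jaw(st),st['opening'],st['wrist_force'],st['q'])
shot('scene','sc4')
```

```text
[0.5718 0.0229 0.17  ] 2.2938890827412983 0.05948484758252832 [-0.6635  0.7343 -1.7925] [ 0.2738  0.5291 -0.5324  1.8311  0.34    0.8721 -0.3802]
```

View pics/w3.png

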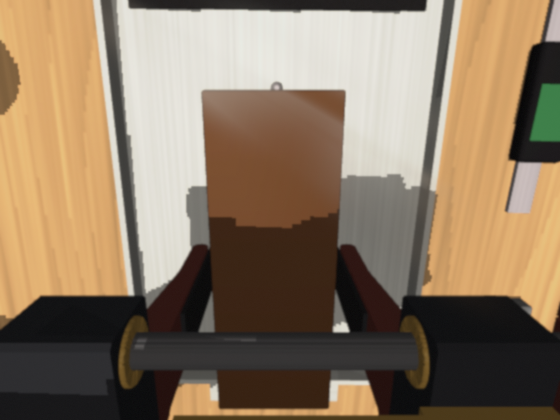

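View pics/sc4.png

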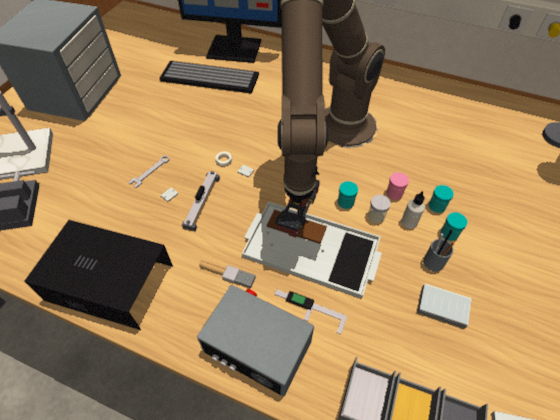

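```bash
cat > tray.py <<'E'
from det import *
def fit(pts):
    vx,vy,x0,y0=cv2.fitLine(np.asarray(pts,np.float32)*1000,cv2.DIST_HUBER,0,.01,.01).ravel(); 
    return np.array([x0,y0]),np.array([vx,vy])
E
python3 - <<'E'
from tray import *
im=cv2.imread('pics/w3.png'); st=ctrl.state(); c=cam('wrist',st)
hsv=cv2.cvtColor(im,cv2.COLOR_BGR2HSV);H,S,V=[hsv[...,i].astype(int) for i in range(3)]
wood=(S>90)
L=[];Rr=[]
for r in range(20,200,6):
    row=wood[r]
    a=np.where(row[:160])[0]; 
    if len(a): L.append((a.max()+.5,r))
    b=np.where(row[400:])[0]
    if len(b): Rr.append((b.min()+400-.5,r))
for n,pp in (('L',L),('R',Rr)):
    X=ray(c,pp,.022)[:,:2]; p,v=fit(X); v=v*np.sign(v[1]); print(n,'at y=23:',p+v*(23-p[1])/v[1],'ang',np.degrees(np.arctan2(v[1],v[0])), np.array(pp)[::8].tolist())
mat=V<50; M=[(u,np.where(mat[:30,u])[0].max()+.5) for u in range(150,420,10)]
X=ray(c,M,.009)[:,:2]; p,v=fit(X); print('mat edge',p,'ang',np.degrees(np.arctan2(v[1],v[0])))
print('pin',ray(c,[[277,86]],.016)*1000)
bd=(S>110)&(H<16)&(V<230)
for z in (.096,):
    E1=[];E2=[];T=[]
    for r in range(100,230,6):
        a=np.where(bd[r,170:380])[0]+170
        # contiguous about 275
        l=275
        while bd[r,l-1]: l-=1
        q=275
        while bd[r,q+1]: q+=1
        E1.append((l-.5,r));E2.append((q+.5,r))
    for u in range(215,335,6):
        t=150
        while bd[t-1,u]: t-=1
        T.append((u,t-.5))
    for nm,e in (('bl',E1),('br',E2),('btop',T)):
        X=ray(c,e,z)[:,:2]; p,v=fit(X); print(nm,p,np.degrees(np.arctan2(v[1],v[0])))
E
```

```text
L at y=23: [466.1473  23.    ] ang 91.15847 [[94.5, 20.0], [100.5, 68.0], [105.5, 116.0], [111.5, 164.0]]
R at y=23: [677.376  23.   ] ang 91.36425 [[459.5, 20.0], [453.5, 68.0], [446.5, 116.0], [439.5, 164.0]]
mat edge [572.6011 150.78  ] ang 1.2605227
pin [[570.3714 105.9071  16.    ]]
bl [546.1548  68.3255] 57.719036
br [593.3525  69.6517] -66.2603
btop [565.8525  89.0071] 2.2985613
```

Run:
```python
from tray import *
im=cv2.imread('pics/w3.png'); st=ctrl.state(); c=cam('wrist',st)
hsv=cv2.cvtColor(im,cv2.COLOR_BGR2HSV);H,S,V=[hsv[...,i].astype(int) for i in range(3)]
print(hsv[95,240],hsv[95,190],hsv[130,300],hsv[88,240],hsv[200,300],hsv[200,360])
bd=(S>60)
E1=[];E2=[];T=[]
for r in range(100,230,6):
    l=275
    while bd[r,l-1]: l-=1
    q=275
    while bd[r,q+1]: q+=1
    E1.append((l-.5,r));E2.append((q+.5,r))
for u in range(215,335,6):
    t=150
    while bd[t-1,u]: t-=1
    T.append((u,t-.5))
for nm,e in (('bl',E1),('br',E2),('btop',T)):
    X=ray(c,e,.096)[:,:2]; p,v=fit(X); print(nm,p,np.degrees(np.arctan2(v[1],v[0])),e[::6])
```

```text
[ 12  81 144] [ 25  12 226] [ 12 119 126] [ 26  16 221] [ 13 156 116] [ 20  19 121]
bl [539.3486  77.7579] -88.54469 [(202.5, 100), (203.5, 136), (205.5, 172), (207.5, 208)]
br [598.7122  72.2606] -87.75349 [(344.5, 100), (342.5, 136), (340.5, 172), (339.5, 208)]
btop [569.23   101.3457] 1.7331694 [(215, 90.5), (251, 90.5), (287, 90.5), (323, 90.5)]
```

>>> send_rows:
  targets:
    - {"offset": [1.3, -2.8, -8], "delta_rot": [0, 0, -0.01], "gripper": 40}
    - {"offset": [0, 0, -12], "delta_rot": [0, 0, 0], "gripper": 40}
    - {"offset": [0, 0, -12], "delta_rot": [0, 0, 0], "gripper": 40}
    - {"offset": [0, 0, -12], "delta_rot": [0, 0, 0], "gripper": 40}
    - {"offset": [0, 0, -10], "delta_rot": [0, 0, 0], "gripper": 40}
    - {"offset": [0, 0, -4], "delta_rot": [0, 0, 0], "gripper": 40}
    - {"offset": [0, 0, 0], "delta_rot": [0, 0, 0], "gripper": 40}

```text
clock: 4.88
ee_pos: [0.5722, 0.0184, 0.1099]
orientation: [-0.0, 1.0, 0.012, -0.001]
wrist_force: [0.5, 0.3, -1.0]
opening: 0.0598
```

Run:
```python
from tray import *
c,im,d,st=shot('wrist','w4'); print(st['ee_pos'],jaw(st))
hsv=cv2.cvtColor(im,cv2.COLOR_BGR2HSV);H,S,V=[hsv[...,i].astype(int) for i in range(3)]
bd=(S>60); zt=st['ee_pos'][2]-.0861+.012
E1=[];E2=[];T=[]
for r in range(100,230,6):
    l=275
    while bd[r,l-1]: l-=1
    q=275
    while bd[r,q+1]: q+=1
    E1.append((l-.5,r));E2.append((q+.5,r))
for u in range(215,335,6):
    t=150
    while bd[t-1,u]: t-=1
    T.append((u,t-.5))
for nm,e in (('bl',E1),('br',E2),('btop',T)):
    X=ray(c,e,zt)[:,:2]; p,v=fit(X); print(nm,p,np.degrees(np.arctan2(v[1],v[0])),e[::6])
```

```text
[0.5722 0.0184 0.1099] 1.3253725766076578
bl [540.1702  65.397 ] -88.75546 [(202.5, 100), (203.5, 136), (205.5, 172), (207.5, 208)]
br [599.3585  68.9173] -88.49874 [(344.5, 100), (342.5, 136), (340.5, 172), (339.5, 208)]
btop [573.024   98.9575] 1.3724813 [(215, 90.5), (251, 90.5), (287, 90.5), (323, 90.5)]
```

View pics/w4.png

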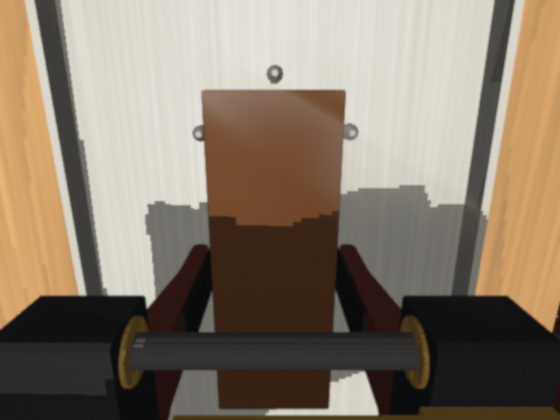

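Run:
```python
from tray import *
c=cam('wrist')
print(ray(c,[[275,73],[350.5,131.5],[198,133]],.016)*1000)
im=cv2.imread('pics/w4.png'); cv2.imwrite('pics/w4z.png',cv2.resize(im[55:155,180:370],None,fx=4,fy=4,interpolation=cv2.INTER_CUBIC))
```

```text
[[570.1924 107.1862  16.    ]
 [607.2995  81.5237  16.    ]
 [533.6485  79.0252  16.    ]]
```

View pics/w4z.png

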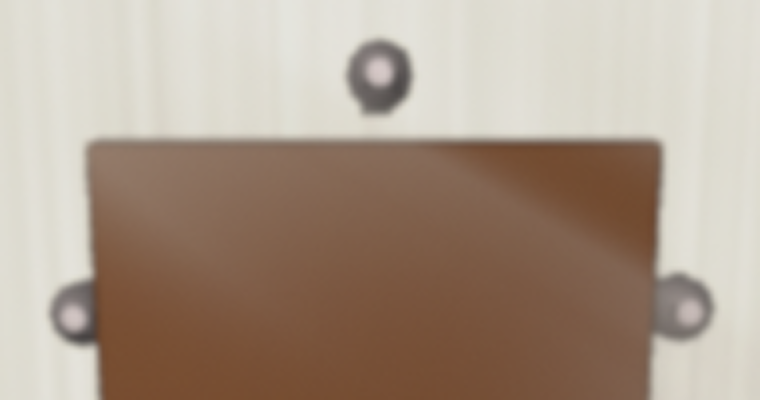

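>>> send_rows:
  targets:
    - {"offset": [1, 1.3, 0], "delta_rot": [0, 0, 0], "gripper": 40}
    - {"offset": [0, 0, -5], "delta_rot": [0, 0, 0], "gripper": 40}
    - {"offset": [0, 0, -5], "delta_rot": [0, 0, 0], "gripper": 40}
    - {"offset": [0, 0, -4], "delta_rot": [0, 0, 0], "gripper": 40}
    - {"offset": [0, 0, -3], "delta_rot": [0, 0, 0], "gripper": 40}
    - {"offset": [0, 0, 0], "delta_rot": [0, 0, 0], "gripper": 40}

```text
clock: 5.43
ee_pos: [0.5736, 0.0196, 0.0939]
orientation: [0.0, 1.0, 0.011, -0.001]
wrist_force: [-0.2, -0.1, -0.3]
opening: 0.0593
```

>>> send_rows:
  targets:
    - {"offset": [0, 0, -1.5], "delta_rot": [0, 0, 0], "gripper": 40}
    - {"offset": [0, 0, 0], "delta_rot": [0, 0, 0], "gripper": 72}
    - {"offset": [0, 0, 0], "delta_rot": [0, 0, 0], "gripper": 72}
    - {"offset": [0, 0, 0], "delta_rot": [0, 0, 0], "gripper": 72}
    - {"offset": [0, 0, 20], "delta_rot": [0, 0, 0], "gripper": 72}
    - {"offset": [0, 0, 30], "delta_rot": [0, 0, 0], "gripper": 87}
    - {"offset": [0, 0, 30], "delta_rot": [0, 0, 0], "gripper": 87}
    - {"offset": [0, 0, 30], "delta_rot": [0, 0, 0], "gripper": 87}
    - {"offset": [0, -10, 30], "delta_rot": [0, 0, 0], "gripper": 87}
    - {"offset": [0, -20, 20], "delta_rot": [0, 0, 0], "gripper": 87}
    - {"offset": [0, 0, 0], "delta_rot": [0, 0, 0], "gripper": 87}

```text
clock: 6.35
ee_pos: [0.576, -0.0137, 0.2578]
orientation: [0.001, 1.0, 0.01, 0.004]
wrist_force: [0.7, -1.5, -0.1]
opening: 0.0875
```

Run:
```python
from tray import *
c,im,d,st=shot('wrist','w5'); print(st['ee_pos'],jaw(st))
P=cloud(c,d)
hsv=cv2.cvtColor(im,cv2.COLOR_BGR2HSV);H,S,V=[hsv[...,i].astype(int) for i in range(3)]
bd=(S>60)&(V<190)
for r in rect(c,bd,.018,3000): print(r)
shot('scene','sc5')
```

```text
[ 0.576  -0.0137  0.2578] 1.1108150642927646
(650.0427856445312, -248.672607421875, 513.8202514648438, 68.42082977294922, 0.7439131140708923, array([292.8097, 396.8193]))
(578.7774047851562, -141.31991577148438, 233.710205078125, 58.116703033447266, 0.8804066777229309, array([289.4739, 315.5141]))
(573.10302734375, 17.968055725097656, 163.06280517578125, 59.12446975708008, -88.69157040119171, array([269.7883, 143.0927]))
(755.6129760742188, -47.86065673828125, 401.69769287109375, 182.42662048339844, -76.00180149078369, array([466.006 , 166.6714]))
(415.3160095214844, -62.080810546875, 386.17730712890625, 157.47088623046875, 58.557212829589844, array([ 92.7879, 213.5211]))
(380.9354248046875, 106.06744384765625, 59.07943344116211, 57.4452018737793, 78.964599609375, array([31.564, 36.752]))
```

View pics/w5.png

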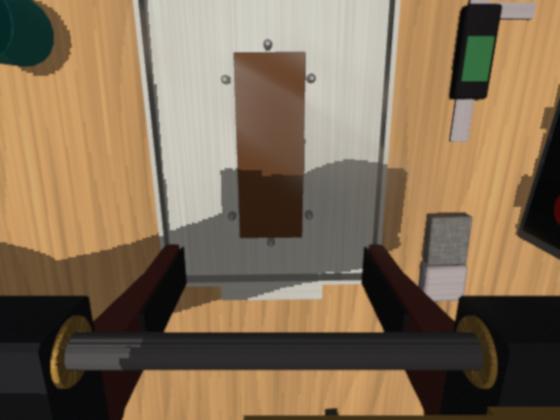

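View pics/sc5.png

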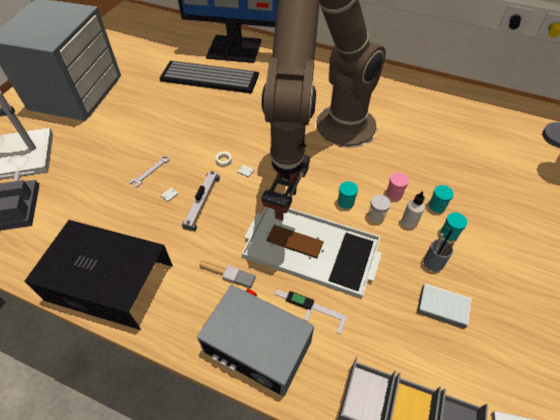

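>>> send_rows:
  targets:
    - {"offset": [-17.5, -19.5, 0], "delta_rot": [0, 0, -0.016], "gripper": 60}
    - {"offset": [-17.5, -19.5, 0], "delta_rot": [0, 0, -0.016], "gripper": 60}
    - {"offset": [-17.5, -19.5, 0], "delta_rot": [0, 0, -0.016], "gripper": 60}
    - {"offset": [-17.5, -19.5, -10], "delta_rot": [0, 0, -0.016], "gripper": 60}
    - {"offset": [-17.5, -19.5, -10], "delta_rot": [0, 0, -0.016], "gripper": 60}
    - {"offset": [-17.5, -19.5, -10], "delta_rot": [0, 0, -0.016], "gripper": 60}
    - {"offset": [-17.5, -19.5, -10], "delta_rot": [0, 0, -0.016], "gripper": 60}
    - {"offset": [-17.5, -19.5, -10], "delta_rot": [0, 0, -0.016], "gripper": 60}
    - {"offset": [-17.5, -19.5, -10], "delta_rot": [0, 0, -0.016], "gripper": 60}
    - {"offset": [-17.5, -19.5, -10], "delta_rot": [0, 0, -0.016], "gripper": 60}
    - {"offset": [-17.5, -19.5, -10], "delta_rot": [0, 0, -0.016], "gripper": 60}
    - {"offset": [-17.5, -19.5, 0], "delta_rot": [0, 0, -0.016], "gripper": 60}

```text
clock: 7.45
ee_pos: [0.362, -0.2434, 0.1704]
orientation: [-0.001, 0.996, -0.084, -0.002]
wrist_force: [0.0, -0.2, 0.2]
opening: 0.0598
```

```bash
cat >> tray.py <<'E'
def blanks(c,im,z=.008,minpx=300):
    hsv=cv2.cvtColor(im,cv2.COLOR_BGR2HSV);H,S,V=[hsv[...,i].astype(int) for i in range(3)]
    m=((S<70)&(V>90)).astype(np.uint8); m=cv2.morphologyEx(m,cv2.MORPH_CLOSE,np.ones((5,5),np.uint8))
    return [r for r in rect(c,m,z,minpx) if 38<r[2]<52 and 28<r[3]<42]
E
python3 - <<'E'
from tray import *
c,im,d,st=shot('wrist','w6'); print(st['ee_pos'],jaw(st))
for r in blanks(c,im): print(r)
E
```

```text
[ 0.362  -0.2434  0.1704] -9.639096116594295
(366.9411926269531, -248.39755249023438, 47.04171371459961, 35.686031341552734, 83.78453826904297, array([283.4654, 217.2765]))
```

View pics/w6.png

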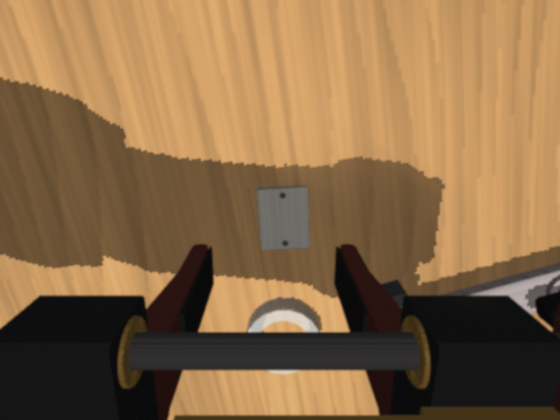

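>>> send_rows:
  targets:
    - {"offset": [2.5, -2.5, -10], "delta_rot": [0, 0, 0.03], "gripper": 60}
    - {"offset": [2.5, -2.5, -18], "delta_rot": [0, 0, 0.03], "gripper": 60}
    - {"offset": [0, 0, -18], "delta_rot": [0, 0, 0], "gripper": 60}
    - {"offset": [0, 0, -18], "delta_rot": [0, 0, 0], "gripper": 60}
    - {"offset": [0, 0, -15], "delta_rot": [0, 0, 0], "gripper": 60}
    - {"offset": [0, 0, -8], "delta_rot": [0, 0, 0], "gripper": 60}
    - {"offset": [0, 0, 0], "delta_rot": [0, 0, 0], "gripper": 60}
    - {"offset": [0, 0, 0], "delta_rot": [0, 0, 0], "gripper": 20}
    - {"offset": [0, 0, 0], "delta_rot": [0, 0, 0], "gripper": 20}
    - {"offset": [0, 0, 0], "delta_rot": [0, 0, 0], "gripper": 20}
    - {"offset": [0, 0, 0], "delta_rot": [0, 0, 0], "gripper": 20}
  newtons: 20

```text
clock: 8.42
ee_pos: [0.3694, -0.2495, 0.0869]
orientation: [0.0, 0.999, -0.054, 0.001]
wrist_force: [-0.9, 0.1, -0.1]
opening: 0.0368
```

>>> send_rows:
  targets:
    - {"offset": [0, 0, 0], "delta_rot": [0, 0, 0], "gripper": 50}
    - {"offset": [0, 0, 0], "delta_rot": [0, 0, 0], "gripper": 50}
    - {"offset": [0, 0, -2], "delta_rot": [0, 0, 0], "gripper": 50}
    - {"offset": [0, 0, -2], "delta_rot": [0, 0, 0], "gripper": 50}
    - {"offset": [0, 0, 0], "delta_rot": [0, 0, 0], "gripper": 50}
    - {"offset": [0, 0, 0], "delta_rot": [0, 0, 0], "gripper": 20}
    - {"offset": [0, 0, 0], "delta_rot": [0, 0, 0], "gripper": 20}
    - {"offset": [0, 0, 0], "delta_rot": [0, 0, 0], "gripper": 20}

```text
clock: 9.08
ee_pos: [0.3691, -0.2493, 0.0821]
orientation: [-0.0, 0.999, -0.054, -0.0]
wrist_force: [-0.8, -0.7, -0.6]
opening: 0.0355
```

>>> send_rows:
  targets:
    - {"offset": [0, 0, 30], "delta_rot": [0, 0, 0], "gripper": 20}
    - {"offset": [0, 0, 30], "delta_rot": [0, 0, 0], "gripper": 20}
    - {"offset": [20, 24, 10], "delta_rot": [0, 0, 0.013], "gripper": 20}
    - {"offset": [20, 24, 10], "delta_rot": [0, 0, 0.013], "gripper": 20}
    - {"offset": [20, 24, 0], "delta_rot": [0, 0, 0.013], "gripper": 20}
    - {"offset": [20, 24, 0], "delta_rot": [0, 0, 0.013], "gripper": 20}
    - {"offset": [20, 24, 0], "delta_rot": [0, 0, 0.013], "gripper": 20}
    - {"offset": [20, 24, 0], "delta_rot": [0, 0, 0.013], "gripper": 20}
    - {"offset": [20, 24, 0], "delta_rot": [0, 0, 0.013], "gripper": 20}
    - {"offset": [20, 24, 0], "delta_rot": [0, 0, 0.013], "gripper": 20}
    - {"offset": [20, 24, 0], "delta_rot": [0, 0, 0.013], "gripper": 20}
    - {"offset": [20, 24, 0], "delta_rot": [0, 0, 0.013], "gripper": 20}

```text
clock: 10.08
ee_pos: [0.5697, -0.0081, 0.162]
orientation: [0.0, 1.0, 0.011, -0.0]
wrist_force: [0.1, -0.4, -0.2]
opening: 0.0355
```

>>> send_rows:
  targets:
    - {"offset": [4, 2, 0], "delta_rot": [0, 0, 0], "gripper": 20}
    - {"offset": [0, 0, 0], "delta_rot": [0, 0, 0], "gripper": 20}
    - {"offset": [0, 0, 0], "delta_rot": [0, 0, 0], "gripper": 20}

```text
clock: 10.33
ee_pos: [0.5725, -0.0077, 0.1617]
orientation: [0.0, 1.0, 0.011, -0.001]
wrist_force: [0.2, 0.7, -0.9]
opening: 0.0358
```

Run:
```python
from tray import *
c,im,d,st=shot('wrist','w7'); print(st['ee_pos'],jaw(st),st['opening'])
```

```text
[ 0.5725 -0.0077  0.1617] 1.212193469639953 0.035806482748798885
```

View pics/w7.png

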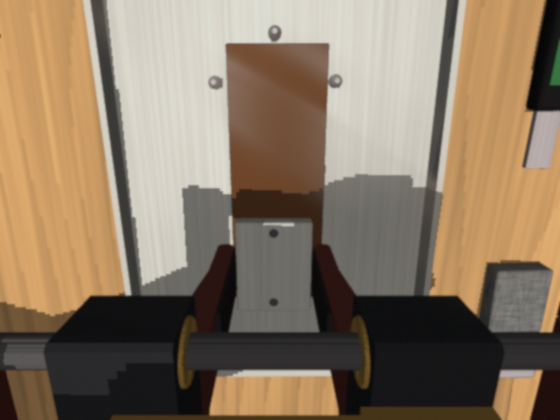

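Run:
```python
from tray import *
im=cv2.imread('pics/w7.png'); st=ctrl.state(); c=cam('wrist',st)
X=ray(c,[[237,220],[311.5,220],[274,233],[274,301.5],[237,308],[312,308]],.0876)*1000; print(X)
B=ray(c,[[228,44.5],[328,44.5],[230,180],[325,180]],.018)*1000; print(B)
cv2.imwrite('pics/w7z.png',cv2.resize(im[200:320,210:340],None,fx=5,fy=5,interpolation=cv2.INTER_CUBIC))
```

```text
[[553.9792  15.0635  87.6   ]
 [588.0743  15.797   87.6   ]
 [571.0507   9.0832  87.6   ]
 [571.814  -26.7819  87.6   ]
 [553.6159 -30.8171  87.6   ]
 [590.6528 -30.0012  87.6   ]]
[[542.5662  98.1437  18.    ]
 [600.2496  99.3363  18.    ]
 [542.6469  18.298   18.    ]
 [603.4279  19.5926  18.    ]]
```

View pics/w7z.png

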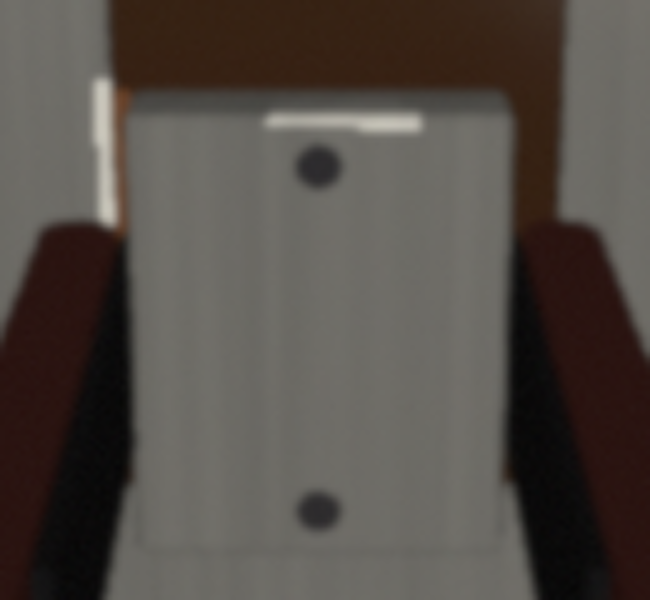

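>>> send_rows:
  targets:
    - {"offset": [1.9, 0.3, -10], "delta_rot": [0, 0, 0.001], "gripper": 20}
    - {"offset": [0, 0, -15], "delta_rot": [0, 0, 0], "gripper": 20}
    - {"offset": [0, 0, -15], "delta_rot": [0, 0, 0], "gripper": 20}
    - {"offset": [0, 0, -12], "delta_rot": [0, 0, 0], "gripper": 20}
    - {"offset": [0, 0, -6], "delta_rot": [0, 0, 0], "gripper": 20}
    - {"offset": [0, 0, -2], "delta_rot": [0, 0, 0], "gripper": 20}
    - {"offset": [0, 0, 0], "delta_rot": [0, 0, 0], "gripper": 20}

```text
clock: 10.97
ee_pos: [0.5746, -0.0074, 0.1016]
orientation: [0.0, 1.0, 0.011, -0.0]
wrist_force: [-0.0, 0.5, -0.2]
opening: 0.036
```

>>> send_rows:
  targets:
    - {"offset": [0, 0, -1.3], "delta_rot": [0, 0, 0], "gripper": 20}
    - {"offset": [0, 0, 0], "delta_rot": [0, 0, 0], "gripper": 20}
    - {"offset": [0, 0, 0], "delta_rot": [0, 0, 0], "gripper": 46}
    - {"offset": [0, 0, 0], "delta_rot": [0, 0, 0], "gripper": 46}
    - {"offset": [0, 0, 5], "delta_rot": [0, 0, 0], "gripper": 46}
    - {"offset": [0, 0, 15], "delta_rot": [0, 0, 0], "gripper": 60}
    - {"offset": [0, 0, 30], "delta_rot": [0, 0, 0], "gripper": 60}
    - {"offset": [0, 0, 30], "delta_rot": [0, 0, 0], "gripper": 60}
    - {"offset": [0, -25, 20], "delta_rot": [0, 0, 0], "gripper": 60}
    - {"offset": [0, -30, 0], "delta_rot": [0, 0, 0], "gripper": 60}
    - {"offset": [0, 0, 0], "delta_rot": [0, 0, 0], "gripper": 60}

```text
clock: 11.88
ee_pos: [0.5756, -0.0685, 0.2028]
orientation: [0.002, 1.0, 0.008, 0.001]
wrist_force: [0.6, -1.4, -0.6]
opening: 0.06
```

Run:
```python
from tray import *
c,im,d,st=shot('wrist','w8'); print(st['ee_pos'],jaw(st))
hsv=cv2.cvtColor(im,cv2.COLOR_BGR2HSV);H,S,V=[hsv[...,i].astype(int) for i in range(3)]
for r in rect(c,(S>60)&(V<190),.018,3000): 
    if abs(r[3]-59)<6: print('board',r)
# blank within board: fill
for r in rect(c,(S<60)&(V>60),.026,300): print(r)
c,im,d,st=shot('scene','sc6'); 
for r in blanks(c,im,.008,15): print('scene',r)
```

```text
[ 0.5756 -0.0685  0.2028] 0.9040209382810753
board (657.5736083984375, -250.56288146972656, 379.08697509765625, 56.76936721801758, 0.7982385158538818, array([359.0781, 400.6937]))
board (576.4765625, -158.01681518554688, 134.21023559570312, 55.519622802734375, 0.8494604825973511, array([274.1834, 306.3995]))
board (573.3251342773438, 3.5734176635742188, 134.24961853027344, 59.02765655517578, -88.55571329593658, array([272.3928,  95.3514]))
(739.7057495117188, -81.90371704101562, 87.97754669189453, 46.1512565612793, -86.80587387084961, array([490.6812, 222.5062]))
(574.3998413085938, -7.054323196411133, 45.69913101196289, 37.32150650024414, -89.04092937707901, array([273.8112, 120.0687]))
(733.0278930664062, 44.79042053222656, 34.72657012939453, 15.912629127502441, -89.14587849378586, array([515.109,  44.109]))
(573.5838012695312, -28.05823516845703, 207.33438110351562, 196.15496826171875, 1.7653089761734009, array([271.757 , 132.9253]))
scene (563.9560546875, -432.22003173828125, 47.19976806640625, 39.90978240966797, -16.508445739746094, array([168.6944, 193.8889]))
```

View pics/w8.png

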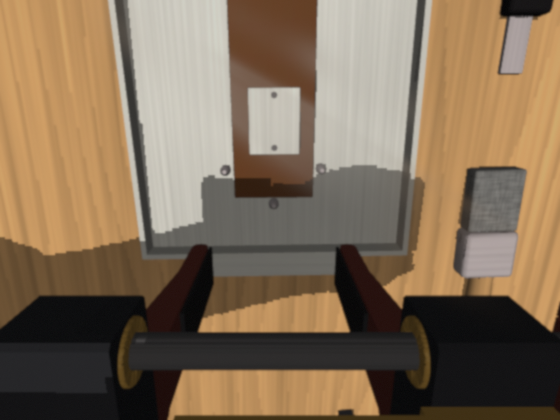

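>>> send_rows:
  targets:
    - {"offset": [-1.3, -30.5, -2], "delta_rot": [0, 0, 0.105], "gripper": 60}
    - {"offset": [-1.3, -30.5, -2], "delta_rot": [0, 0, 0.105], "gripper": 60}
    - {"offset": [-1.3, -30.5, -2], "delta_rot": [0, 0, 0.105], "gripper": 60}
    - {"offset": [-1.3, -30.5, -2], "delta_rot": [0, 0, 0.105], "gripper": 60}
    - {"offset": [-1.3, -30.5, -2], "delta_rot": [0, 0, 0.105], "gripper": 60}
    - {"offset": [-1.3, -30.5, -2], "delta_rot": [0, 0, 0.105], "gripper": 60}
    - {"offset": [-1.3, -30.5, -2], "delta_rot": [0, 0, 0.105], "gripper": 60}
    - {"offset": [-1.3, -30.5, -2], "delta_rot": [0, 0, 0.105], "gripper": 60}
    - {"offset": [-1.3, -30.5, -2], "delta_rot": [0, 0, 0.105], "gripper": 60}
    - {"offset": [-1.3, -30.5, -2], "delta_rot": [0, 0, 0.105], "gripper": 60}
    - {"offset": [-1.3, -30.5, -2], "delta_rot": [0, 0, 0.105], "gripper": 60}
    - {"offset": [-1.3, -30.5, -2], "delta_rot": [0, 0, 0.105], "gripper": 60}

```text
clock: 12.98
ee_pos: [0.5598, -0.4281, 0.1766]
orientation: [-0.0, 0.8, 0.601, 0.0]
wrist_force: [-0.5, 0.0, -0.9]
opening: 0.0597
```

Run:
```python
from tray import *
c,im,d,st=shot('wrist','w9'); print(st['ee_pos'],jaw(st),st['q'])
for r in blanks(c,im): print(r)
```

```text
[ 0.5598 -0.4281  0.1766] 73.83138326717778 [ 1.0161  0.7708 -0.7118  1.4635  0.5326  1.1068  1.4924]
(561.7467041015625, -436.132568359375, 47.070556640625, 35.475608825683594, -17.582778930664062, array([265.1043, 216.7678]))
```

View pics/w9.png

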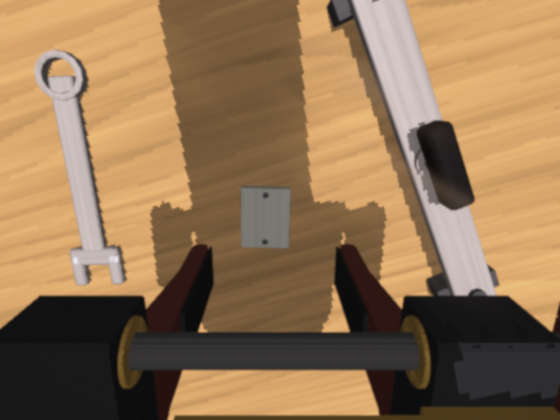

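>>> send_rows:
  targets:
    - {"offset": [1, -3, -10], "delta_rot": [0, 0, -0.024], "gripper": 60}
    - {"offset": [0.5, -3, -20], "delta_rot": [0, 0, 0], "gripper": 60}
    - {"offset": [0, 0, -20], "delta_rot": [0, 0, 0], "gripper": 60}
    - {"offset": [0, 0, -20], "delta_rot": [0, 0, 0], "gripper": 60}
    - {"offset": [0, 0, -15], "delta_rot": [0, 0, 0], "gripper": 60}
    - {"offset": [0, 0, -8], "delta_rot": [0, 0, 0], "gripper": 60}
    - {"offset": [0, 0, 0], "delta_rot": [0, 0, 0], "gripper": 60}
    - {"offset": [0, 0, 0], "delta_rot": [0, 0, 0], "gripper": 60}

```text
clock: 13.7
ee_pos: [0.5615, -0.4331, 0.084]
orientation: [-0.0, 0.808, 0.589, 0.0]
wrist_force: [0.5, 0.6, 0.5]
opening: 0.06
```

>>> send_rows:
  targets:
    - {"offset": [0, -2, -2], "delta_rot": [0, 0, 0], "gripper": 60}
    - {"offset": [0, 0, 0], "delta_rot": [0, 0, 0], "gripper": 20}
    - {"offset": [0, 0, 0], "delta_rot": [0, 0, 0], "gripper": 20}
    - {"offset": [0, 0, 0], "delta_rot": [0, 0, 0], "gripper": 20}
    - {"offset": [0, 0, 0], "delta_rot": [0, 0, 0], "gripper": 20}
    - {"offset": [0, 0, 0], "delta_rot": [0, 0, 0], "gripper": 20}

```text
clock: 14.2
ee_pos: [0.5609, -0.4362, 0.0823]
orientation: [0.0, 0.809, 0.588, 0.0]
wrist_force: [-1.2, 0.3, 2.2]
opening: 0.0355
```

>>> send_rows:
  targets:
    - {"offset": [0, 0, 38], "delta_rot": [0, 0, 0], "gripper": 20}
    - {"offset": [0, 0, 38], "delta_rot": [0, 0, 0], "gripper": 20}
    - {"offset": [1, 38, 4], "delta_rot": [0, 0, -0.11], "gripper": 20}
    - {"offset": [1, 38, 0], "delta_rot": [0, 0, -0.11], "gripper": 20}
    - {"offset": [1, 38, 0], "delta_rot": [0, 0, -0.11], "gripper": 20}
    - {"offset": [1, 38, 0], "delta_rot": [0, 0, -0.11], "gripper": 20}
    - {"offset": [1, 38, 0], "delta_rot": [0, 0, -0.11], "gripper": 20}
    - {"offset": [1, 38, 0], "delta_rot": [0, 0, -0.11], "gripper": 20}
    - {"offset": [1, 38, 0], "delta_rot": [0, 0, -0.11], "gripper": 20}
    - {"offset": [1, 38, 0], "delta_rot": [0, 0, -0.11], "gripper": 20}
    - {"offset": [1, 38, 0], "delta_rot": [0, 0, -0.11], "gripper": 20}
    - {"offset": [1, 38, 0], "delta_rot": [0, 0, -0.11], "gripper": 20}

```text
clock: 15.2
ee_pos: [0.5706, -0.0542, 0.1621]
orientation: [0.0, 0.997, 0.076, 0.0]
wrist_force: [1.0, 0.1, -0.9]
opening: 0.0358
```

>>> send_rows:
  targets:
    - {"offset": [1, 32, 0], "delta_rot": [0, 0, -0.07], "gripper": 20}
    - {"offset": [1, 32, 0], "delta_rot": [0, 0, -0.067], "gripper": 20}
    - {"offset": [0, 32, 0], "delta_rot": [0, 0, 0], "gripper": 20}
    - {"offset": [0, 0, 0], "delta_rot": [0, 0, 0], "gripper": 20}
    - {"offset": [0, 0, 0], "delta_rot": [0, 0, 0], "gripper": 20}

```text
clock: 15.62
ee_pos: [0.5726, 0.0427, 0.1621]
orientation: [-0.0, 1.0, 0.013, 0.0]
wrist_force: [-0.4, -1.3, -1.4]
opening: 0.0355
```

Run:
```python
from tray import *
c,im,d,st=shot('wrist','w10'); print(st['ee_pos'],jaw(st),st['opening'])
cv2.imwrite('pics/w10z.png',cv2.resize(im[200:330,200:350],None,fx=4,fy=4,interpolation=cv2.INTER_CUBIC))
shot('scene','sc7')
```

```text
[0.5726 0.0427 0.1621] 1.489943517383602 0.03550047315079505
```

View pics/w10.png

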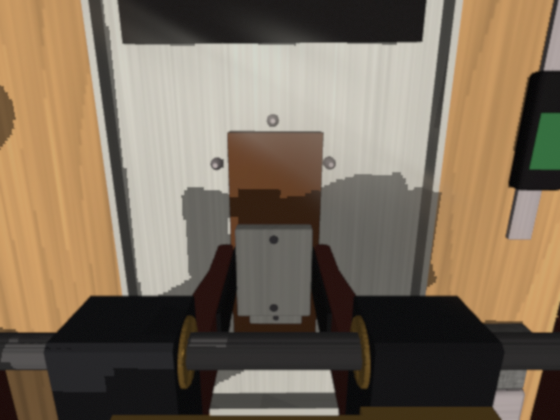

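View pics/w10z.png

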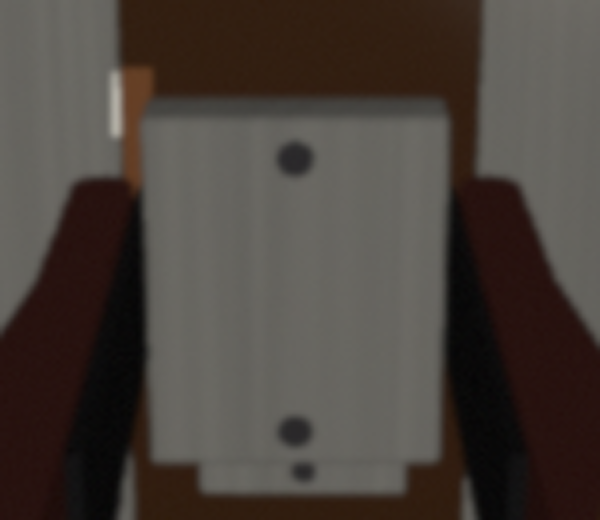

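View pics/sc7.png

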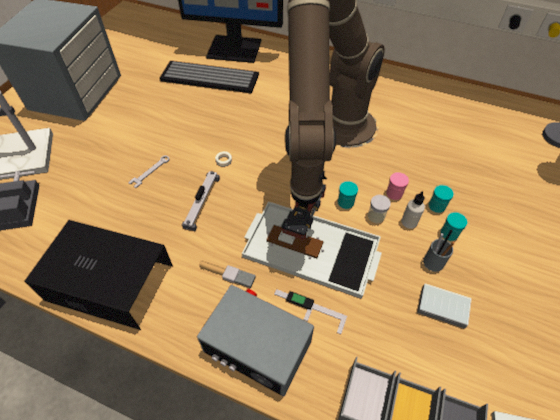

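Run:
```python
from tray import *
st=ctrl.state(); c=cam('wrist',st)
print(ray(c,[[273.6,239.6],[273.7,308]],.0879)*1000)
print(ray(c,[[229,131],[323,131],[229.5,180],[322,180]],.018)*1000)
```

```text
[[571.6121  53.5622  87.9   ]
 [572.4503  17.4008  87.9   ]]
[[543.1679  96.7432  18.    ]
 [601.0391  98.0053  18.    ]
 [543.0759  65.9278  18.    ]
 [602.2712  67.2236  18.    ]]
```

Run:
```python
from tray import *
st=ctrl.state(); c=cam('wrist',st)
print(ray(c,[[275.75,317.75]],.026)*1000)
```

```text
[[574.888  -29.3167  26.    ]]
```

>>> send_rows:
  targets:
    - {"offset": [0.8, 3.8, -10], "delta_rot": [0, 0, -0.003], "gripper": 20}
    - {"offset": [0, 0, -15], "delta_rot": [0, 0, 0], "gripper": 20}
    - {"offset": [0, 0, -15], "delta_rot": [0, 0, 0], "gripper": 20}
    - {"offset": [0, 0, -12], "delta_rot": [0, 0, 0], "gripper": 20}
    - {"offset": [0, 0, 0], "delta_rot": [0, 0, 0], "gripper": 20}
    - {"offset": [0, 0, 0], "delta_rot": [0, 0, 0], "gripper": 20}

```text
clock: 16.22
ee_pos: [0.5732, 0.043, 0.1089]
orientation: [0.0, 1.0, 0.008, -0.001]
wrist_force: [0.4, 0.4, 0.1]
opening: 0.036
```

Run:
```python
from tray import *
c,im,d,st=shot('wrist','w11'); print(st['ee_pos'],jaw(st),st['opening'])
cv2.imwrite('pics/w11z.png',cv2.resize(im[70:350,180:370],None,fx=2.1,fy=2.1,interpolation=cv2.INTER_CUBIC))
```

```text
[0.5732 0.043  0.1089] 0.9709824552566231 0.03601405329652745
```

View pics/w11z.png

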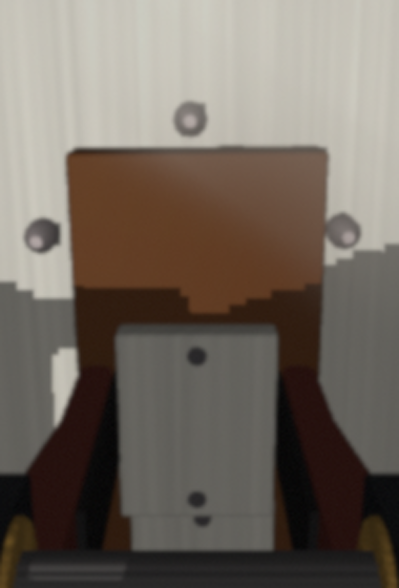

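Run:
```python
from tray import *
st=ctrl.state(); print(st['ee_pos'],jaw(st)); c=cam('wrist',st)
print(ray(c,[[276.7,316.7]],.026)*1000)
print(ray(c,[[273.8,239.5],[273.8,307.7]],.0348)*1000)
print(ray(c,[[274,142.5],[275,141]],.018)*1000)
```

```text
[0.5737 0.0433 0.1097] 0.9860303391535876
[[575.0553  10.2634  26.    ]]
[[572.6603  57.4439  34.8   ]
 [573.3246  21.1722  34.8   ]]
[[571.965  100.4989  18.    ]
 [572.4297 101.2178  18.    ]]
```

>>> send_rows:
  targets:
    - {"offset": [0.5, 3.5, 0], "delta_rot": [0, 0, 0.004], "gripper": 20}
    - {"offset": [0, 0, -3], "delta_rot": [0, 0, 0], "gripper": 20}
    - {"offset": [0, 0, -3], "delta_rot": [0, 0, 0], "gripper": 20}
    - {"offset": [0, 0, -2], "delta_rot": [0, 0, 0], "gripper": 20}
    - {"offset": [0, 0, -1], "delta_rot": [0, 0, 0], "gripper": 20}
    - {"offset": [0, 0, 0], "delta_rot": [0, 0, 0], "gripper": 20}
    - {"offset": [0, 0, 0], "delta_rot": [0, 0, 0], "gripper": 20}

```text
clock: 16.85
ee_pos: [0.5741, 0.0472, 0.1008]
orientation: [0.0, 1.0, 0.011, -0.0]
wrist_force: [0.1, 0.1, -0.5]
opening: 0.0357
```

>>> send_rows:
  targets:
    - {"offset": [0, 0, -0.6], "delta_rot": [0, 0, 0], "gripper": 20}
    - {"offset": [0, 0, 0], "delta_rot": [0, 0, 0], "gripper": 46}
    - {"offset": [0, 0, 0], "delta_rot": [0, 0, 0], "gripper": 46}
    - {"offset": [0, 0, 5], "delta_rot": [0, 0, 0], "gripper": 46}
    - {"offset": [0, 0, 15], "delta_rot": [0, 0, 0], "gripper": 46}
    - {"offset": [0, 0, 35], "delta_rot": [0, 0, 0], "gripper": 60}
    - {"offset": [0, -20, 35], "delta_rot": [0, 0, 0], "gripper": 60}
    - {"offset": [0, -40, 35], "delta_rot": [0, 0, 0], "gripper": 60}
    - {"offset": [0, -25, 20], "delta_rot": [0, 0, 0], "gripper": 60}
    - {"offset": [0, 0, 0], "delta_rot": [0, 0, 0], "gripper": 60}
    - {"offset": [0, 0, 0], "delta_rot": [0, 0, 0], "gripper": 60}

```text
clock: 17.77
ee_pos: [0.5747, -0.0309, 0.2393]
orientation: [0.0, 1.0, 0.009, 0.001]
wrist_force: [0.1, 0.4, 0.6]
opening: 0.06
```

Run:
```python
from tray import *
c,im,d,st=shot('wrist','w12'); print(st['ee_pos'],jaw(st))
hsv=cv2.cvtColor(im,cv2.COLOR_BGR2HSV);H,S,V=[hsv[...,i].astype(int) for i in range(3)]
for r in rect(c,(S>60)&(V<190),.018,3000): 
    if abs(r[3]-59)<6: print('board',r)
for r in rect(c,(S<60)&(V>60),.026,300): 
    if r[2]<60:print(r)
shot('scene','sc8')
```

```text
[ 0.5747 -0.0309  0.2393] 1.0538959403545591
board (667.810302734375, -246.66812133789062, 431.0724792480469, 64.16324615478516, 0.947522759437561, array([358.7061, 400.7533]))
board (577.0309448242188, -143.71044921875, 152.5325469970703, 59.80447006225586, 0.9989743828773499, array([278.59 , 310.718]))
board (572.8660278320312, 18.44219207763672, 163.94749450683594, 58.73754119873047, -88.55553126335144, array([272.8759, 124.2296]))
(734.7408447265625, 48.277671813964844, 34.747840881347656, 16.171207427978516, -88.90405011177063, array([478.9845,  99.8915]))
```

View pics/w12.png

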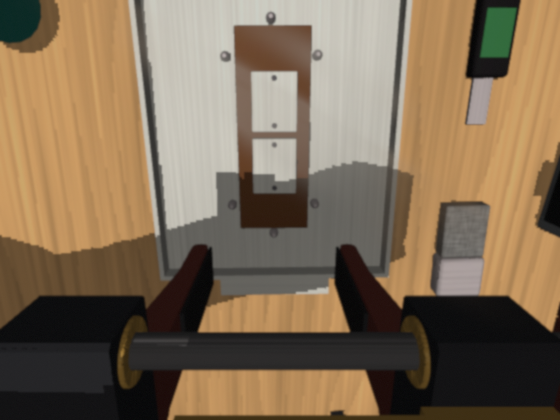

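View pics/sc8.png

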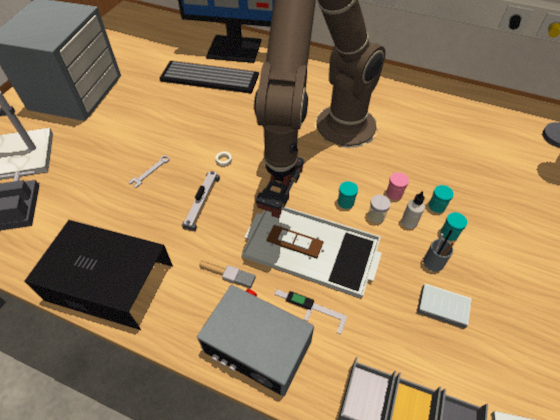

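Run:
```python
from tray import *
im=cv2.imread('pics/sc8.png');c=cam('scene')
hsv=cv2.cvtColor(im,cv2.COLOR_BGR2HSV);H,S,V=[hsv[...,i].astype(int) for i in range(3)]
for r in rect(c,(S<60)&(V>150),.0315,50):
    if 190<r[2]<250 and r[3]<60: print(r)
```

```text
(547.5856323242188, -318.13458251953125, 223.00111389160156, 27.806936264038086, 8.054431915283203, array([200.1908, 198.4046]))
```

>>> send_rows:
  targets:
    - {"offset": [-2.5, -24.3, 0], "delta_rot": [0, 0, -0.12], "gripper": 60}
    - {"offset": [-2.5, -24.3, 0], "delta_rot": [0, 0, -0.12], "gripper": 60}
    - {"offset": [-2.5, -24.3, 0], "delta_rot": [0, 0, -0.12], "gripper": 60}
    - {"offset": [-2.5, -24.3, 0], "delta_rot": [0, 0, -0.12], "gripper": 60}
    - {"offset": [-2.5, -24.3, 0], "delta_rot": [0, 0, -0.12], "gripper": 60}
    - {"offset": [-2.5, -24.3, 0], "delta_rot": [0, 0, -0.12], "gripper": 60}
    - {"offset": [-2.5, -24.3, 0], "delta_rot": [0, 0, -0.12], "gripper": 60}
    - {"offset": [-2.5, -24.3, 0], "delta_rot": [0, 0, -0.12], "gripper": 60}
    - {"offset": [-2.5, -24.3, 0], "delta_rot": [0, 0, -0.12], "gripper": 60}
    - {"offset": [-2.5, -24.3, 0], "delta_rot": [0, 0, -0.12], "gripper": 60}
    - {"offset": [-2.5, -24.3, 0], "delta_rot": [0, 0, -0.12], "gripper": 60}
    - {"offset": [-2.5, -24.3, 0], "delta_rot": [0, 0, -0.12], "gripper": 60}

```text
clock: 18.87
ee_pos: [0.5444, -0.3197, 0.2362]
orientation: [-0.0, 0.758, -0.652, -0.001]
wrist_force: [-0.4, 1.1, -0.8]
opening: 0.0596
```

Run:
```python
from tray import *
c,im,d,st=shot('wrist','w13'); print(st['ee_pos'],jaw(st))
hsv=cv2.cvtColor(im,cv2.COLOR_BGR2HSV);H,S,V=[hsv[...,i].astype(int) for i in range(3)]
m=(V<60).astype(np.uint8)
for r in rect(c,m,.0605,300): print('dark',r)
for r in rect(c,(S<60)&(V>110),.0315,1000): print('bar',r)
```

```text
[ 0.5444 -0.3197  0.2362] -81.42839989813098
dark (431.853515625, -339.69720458984375, 505.00518798828125, 169.313720703125, -80.11019515991211, array([284.3163, 345.1356]))
dark (515.6292724609375, -145.89163208007812, 42.182804107666016, 9.100629806518555, 1.8477586507797241, array([ 37.    , 207.1083]))
dark (548.7259521484375, -321.3728332519531, 51.81291961669922, 15.44166374206543, 9.189645767211914, array([275.6894, 200.7081]))
dark (642.0136108398438, -141.64369201660156, 29.863780975341797, 9.528721809387207, 2.6956193447113037, array([23.976, 24.32 ]))
bar (532.92431640625, -544.3694458007812, 103.31294250488281, 31.810317993164062, -7.286369323730469, array([527.3205, 241.7722]))
bar (630.681884765625, -306.34063720703125, 54.35176467895508, 20.4577693939209, 10.365657806396484, array([267.7488,  85.1256]))
bar (566.384765625, -119.4650650024414, 185.39402770996094, 37.39777755737305, -3.6496505737304688, array([ 17.3068, 131.1161]))
```

View pics/w13.png

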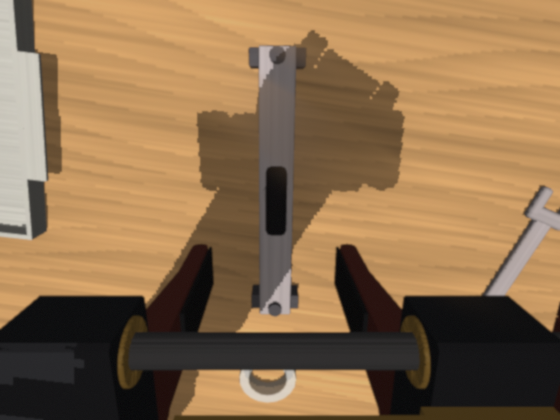

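>>> send_rows:
  targets:
    - {"offset": [2.3, -1, -15], "delta_rot": [0, 0, 0.008], "gripper": 44}
    - {"offset": [2, -0.7, -20], "delta_rot": [0, 0, 0], "gripper": 44}
    - {"offset": [0, 0, -20], "delta_rot": [0, 0, 0], "gripper": 44}
    - {"offset": [0, 0, -20], "delta_rot": [0, 0, 0], "gripper": 44}
    - {"offset": [0, 0, -20], "delta_rot": [0, 0, 0], "gripper": 44}
    - {"offset": [0, 0, -15], "delta_rot": [0, 0, 0], "gripper": 44}
    - {"offset": [0, 0, -6], "delta_rot": [0, 0, 0], "gripper": 44}
    - {"offset": [0, 0, 0], "delta_rot": [0, 0, 0], "gripper": 44}
    - {"offset": [0, 0, 0], "delta_rot": [0, 0, 0], "gripper": 44}

```text
clock: 19.67
ee_pos: [0.5488, -0.3214, 0.1214]
orientation: [-0.0, 0.762, -0.647, -0.001]
wrist_force: [-0.1, -0.2, -0.3]
opening: 0.0438
```

Run:
```python
from tray import *
c,im,d,st=shot('wrist','w14'); print(st['ee_pos'],jaw(st))
```

```text
[ 0.5488 -0.3214  0.1214] -80.69539393738864
```

View pics/w14.png

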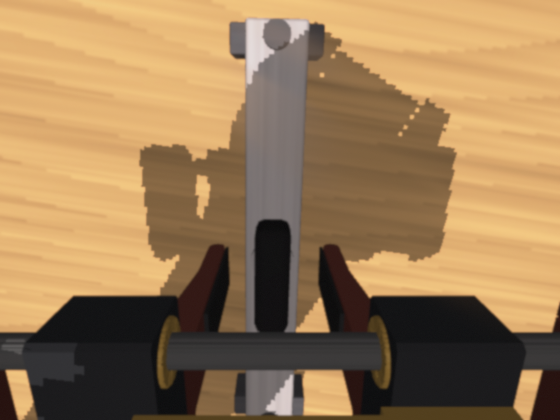

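>>> send_rows:
  targets:
    - {"offset": [0, 0, -4], "delta_rot": [0, 0, 0], "gripper": 44}
    - {"offset": [0, 0, 0], "delta_rot": [0, 0, 0], "gripper": 44}
    - {"offset": [0, 0, 0], "delta_rot": [0, 0, 0], "gripper": 5}
    - {"offset": [0, 0, 0], "delta_rot": [0, 0, 0], "gripper": 5}
    - {"offset": [0, 0, 0], "delta_rot": [0, 0, 0], "gripper": 5}
    - {"offset": [0, 0, 0], "delta_rot": [0, 0, 0], "gripper": 5}
    - {"offset": [0, 0, 0], "delta_rot": [0, 0, 0], "gripper": 5}
  newtons: 45

```text
clock: 20.3
ee_pos: [0.5485, -0.322, 0.1178]
orientation: [-0.0, 0.762, -0.648, -0.0]
wrist_force: [0.1, -0.4, -3.3]
opening: 0.0157
```

>>> send_rows:
  targets:
    - {"offset": [0, 0, 25], "delta_rot": [0, 0, 0], "gripper": 5}
    - {"offset": [0, 0, 35], "delta_rot": [0, 0, 0], "gripper": 5}
    - {"offset": [0, 0, 35], "delta_rot": [0, 0, 0], "gripper": 5}
    - {"offset": [0, 0, 0], "delta_rot": [0, 0, 0], "gripper": 5}

```text
clock: 20.63
ee_pos: [0.551, -0.3238, 0.2194]
orientation: [-0.001, 0.762, -0.648, 0.005]
wrist_force: [2.0, 0.2, -3.0]
opening: 0.0153
```

Run:
```python
from tray import *
c,im,d,st=shot('wrist','w15'); print(st['ee_pos'],jaw(st),st['opening'])
```

```text
[ 0.551  -0.3238  0.2194] -80.80446217581354 0.01534807977997008
```

View pics/w15.png

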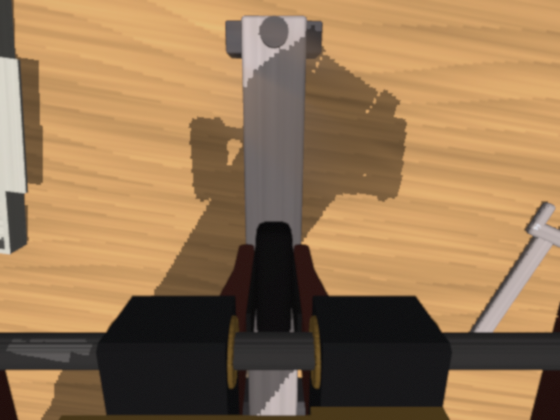

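>>> send_rows:
  targets:
    - {"offset": [1.8, 28.4, 0], "delta_rot": [0, 0, 0.119], "gripper": 5}
    - {"offset": [1.8, 28.4, 0], "delta_rot": [0, 0, 0.119], "gripper": 5}
    - {"offset": [1.8, 28.4, 0], "delta_rot": [0, 0, 0.119], "gripper": 5}
    - {"offset": [1.8, 28.4, 0], "delta_rot": [0, 0, 0.119], "gripper": 5}
    - {"offset": [1.8, 28.4, 0], "delta_rot": [0, 0, 0.119], "gripper": 5}
    - {"offset": [1.8, 28.4, 0], "delta_rot": [0, 0, 0.119], "gripper": 5}
    - {"offset": [1.8, 28.4, 0], "delta_rot": [0, 0, 0.119], "gripper": 5}
    - {"offset": [1.8, 28.4, 0], "delta_rot": [0, 0, 0.119], "gripper": 5}
    - {"offset": [1.8, 28.4, 0], "delta_rot": [0, 0, 0.119], "gripper": 5}
    - {"offset": [1.8, 28.4, 0], "delta_rot": [0, 0, 0.119], "gripper": 5}
    - {"offset": [1.8, 28.4, 0], "delta_rot": [0, 0, 0.119], "gripper": 5}
    - {"offset": [1.8, 28.4, 0], "delta_rot": [0, 0, 0.119], "gripper": 5}

```text
clock: 21.68
ee_pos: [0.5689, 0.0196, 0.2108]
orientation: [-0.0, 1.0, 0.012, -0.001]
wrist_force: [-0.1, 0.0, -3.3]
opening: 0.0159
```

>>> send_rows:
  targets:
    - {"offset": [0, 0, -20], "delta_rot": [0, 0, 0], "gripper": 5}
    - {"offset": [0, 0, -20], "delta_rot": [0, 0, 0], "gripper": 5}
    - {"offset": [0, 0, 0], "delta_rot": [0, 0, 0], "gripper": 5}
    - {"offset": [0, 0, 0], "delta_rot": [0, 0, 0], "gripper": 5}

```text
clock: 22.02
ee_pos: [0.5685, 0.0181, 0.1706]
orientation: [-0.0, 1.0, 0.009, -0.003]
wrist_force: [-0.5, -0.1, -4.0]
opening: 0.0156
```

Run:
```python
from tray import *
c,im,d,st=shot('wrist','w16'); print(st['ee_pos'],jaw(st),st['opening'])
cv2.imwrite('pics/w16z.png',cv2.resize(im[0:230,190:360],None,fx=2.6,fy=2.6,interpolation=cv2.INTER_CUBIC))
shot('scene','sc9'); shot('side','s9')
st=ctrl.state();print(st['ee_pos'],jaw(st))
```

```text
[0.5685 0.0181 0.1706] 1.0355013644900934 0.015585920336224933
[0.5704 0.0181 0.1733] 0.9908736597694086
```

View pics/w16.png

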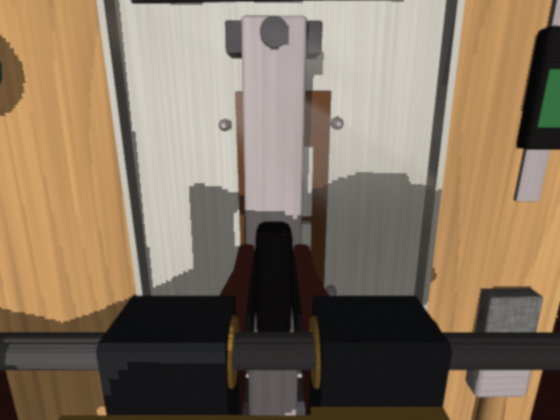

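View pics/w16z.png

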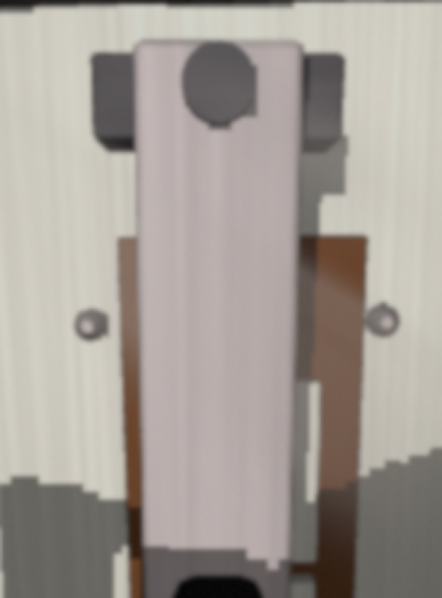

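View pics/s9.png

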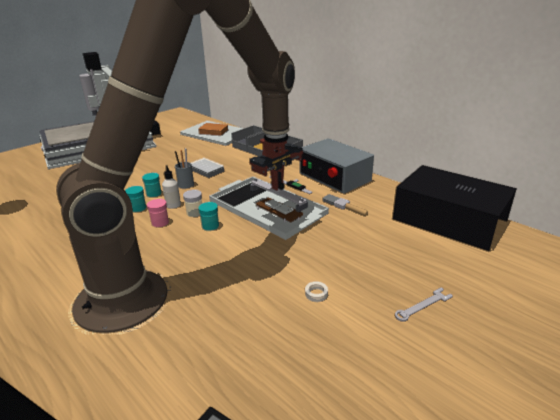

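View pics/sc9.png

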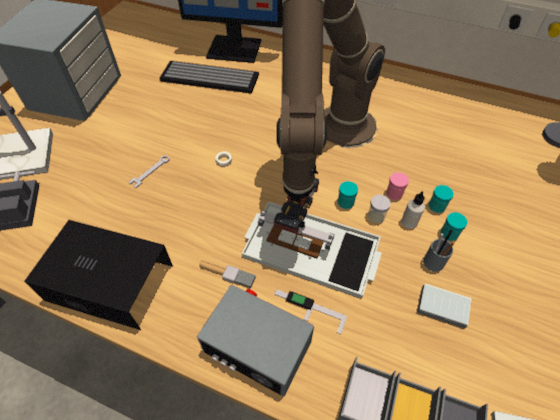

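Run:
```python
from tray import *
st=ctrl.state(); st['ee_pos']=np.array([.5690,.0181,.1715]); c=cam('wrist',st)
print('bar',ray(c,[[274,38],[273.65,192],[274,16.8]],.0852)*1000)
print('board',ray(c,[[283.3,91.2]],.018)*1000,'pins',ray(c,[[224.6,124.6],[337.3,123]],.016)*1000)
```

```text
bar [[566.4921 120.2744  85.2   ]
 [567.5857  52.2466  85.2   ]
 [566.34   128.4744  85.2   ]]
board [[572.7654 100.1178  18.    ]] pins [[535.5126  78.9666  16.    ]
 [608.0869  81.2922  16.    ]]
```

>>> send_rows:
  targets:
    - {"offset": [2.4, 1.2, 0], "delta_rot": [0, 0, 0.007], "gripper": 5}
    - {"offset": [2.4, 1.1, -8], "delta_rot": [0, 0, 0], "gripper": 5}
    - {"offset": [0, 0, -8], "delta_rot": [0, 0, 0], "gripper": 5}
    - {"offset": [0, 0, -8], "delta_rot": [0, 0, 0], "gripper": 5}
    - {"offset": [0, 0, 0], "delta_rot": [0, 0, 0], "gripper": 5}
    - {"offset": [0, 0, 0], "delta_rot": [0, 0, 0], "gripper": 5}
    - {"offset": [0, 0, 0], "delta_rot": [0, 0, 0], "gripper": 5}

```text
clock: 22.75
ee_pos: [0.5748, 0.0208, 0.1485]
orientation: [-0.0, 1.0, 0.013, -0.0]
wrist_force: [0.9, -0.3, -3.0]
opening: 0.0155
```

Run:
```python
from tray import *
c,im,d,st=shot('wrist','w17'); print(st['ee_pos'],jaw(st),st['opening'])
cv2.imwrite('pics/w17z.png',cv2.resize(im[0:230,190:360],None,fx=2.6,fy=2.6,interpolation=cv2.INTER_CUBIC))
c,im,d,st2=shot('side','s10');cv2.imwrite('pics/s10z.png',cv2.resize(im[150:260,190:350],None,fx=4,fy=4,interpolation=cv2.INTER_CUBIC))
st2=ctrl.state();print(st2['ee_pos'],jaw(st2))
```

```text
[0.5748 0.0208 0.1485] 1.4385434651913855 0.01546101525521315
[0.575  0.0208 0.1489] 1.4341897289204215
```

View pics/w17z.png

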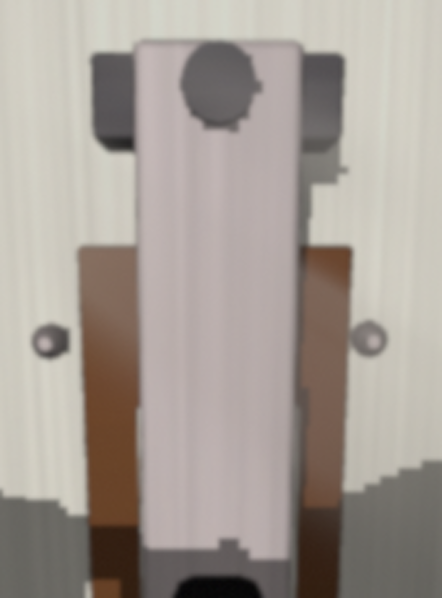

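View pics/s10z.png

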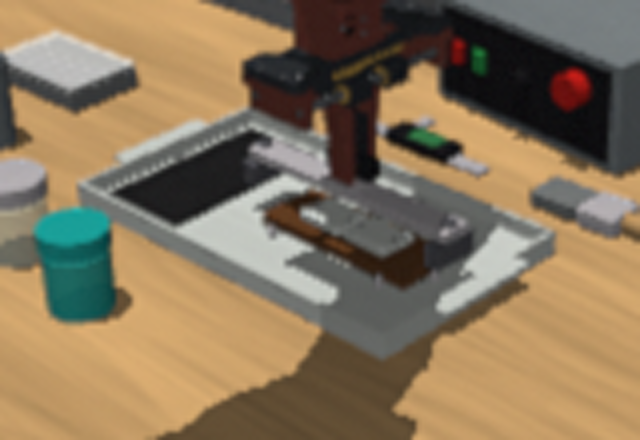

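Run:
```python
from tray import *
st=ctrl.state(); c=cam('wrist',st)
print('bar',ray(c,[[274,38],[273.65,192],[274,16.8]],.0624)*1000)
print('board',ray(c,[[272.9,95],[273.1,154]],.018)*1000,'pins',ray(c,[[208.5,131],[332.3,130.6]],.016)*1000)
```

```text
bar [[571.6847 122.9549  62.4   ]
 [573.3066  54.853   62.4   ]
 [571.4689 131.1633  62.4   ]]
board [[571.7201 100.1089  18.    ]
 [572.6859  66.783   18.    ]] pins [[534.4801  78.9921  16.    ]
 [607.0306  81.1035  16.    ]]
```

>>> send_rows:
  targets:
    - {"offset": [0, 0, -7], "delta_rot": [0, 0, 0], "gripper": 5}
    - {"offset": [0, 0, -7], "delta_rot": [0, 0, 0], "gripper": 5}
    - {"offset": [0, 0, -5], "delta_rot": [0, 0, 0], "gripper": 5}
    - {"offset": [0, 0, -3], "delta_rot": [0, 0, 0], "gripper": 5}
    - {"offset": [0, 0, 0], "delta_rot": [0, 0, 0], "gripper": 5}
    - {"offset": [0, 0, 0], "delta_rot": [0, 0, 0], "gripper": 5}

```text
clock: 23.35
ee_pos: [0.5747, 0.0208, 0.1264]
orientation: [-0.0, 1.0, 0.013, -0.0]
wrist_force: [-0.6, 0.0, -5.0]
opening: 0.0161
```

>>> send_rows:
  targets:
    - {"offset": [0, 0, -1], "delta_rot": [0, 0, 0], "gripper": 5}
    - {"offset": [0, 0, -1], "delta_rot": [0, 0, 0], "gripper": 5}
    - {"offset": [0, 0, 0], "delta_rot": [0, 0, 0], "gripper": 5}
    - {"offset": [0, 0, 0], "delta_rot": [0, 0, 0], "gripper": 5}

```text
clock: 23.68
ee_pos: [0.5749, 0.0207, 0.1248]
orientation: [0.0, 1.0, 0.012, 0.0]
wrist_force: [-0.2, -0.9, -3.1]
opening: 0.0158
```

>>> send_rows:
  targets:
    - {"offset": [0, 0, -1], "delta_rot": [0, 0, 0], "gripper": 5}
    - {"offset": [0, 0, 0], "delta_rot": [0, 0, 0], "gripper": 5}
    - {"offset": [0, 0, 0], "delta_rot": [0, 0, 0], "gripper": 5}

```text
clock: 23.93
ee_pos: [0.5749, 0.0207, 0.1237]
orientation: [-0.0, 1.0, 0.012, 0.0]
wrist_force: [0.2, -0.1, -4.6]
opening: 0.0158
```

>>> send_rows:
  targets:
    - {"offset": [0, 0, -0.7], "delta_rot": [0, 0, 0], "gripper": 5}
    - {"offset": [0, 0, 0], "delta_rot": [0, 0, 0], "gripper": 5}

```text
clock: 24.1
ee_pos: [0.575, 0.0207, 0.1236]
orientation: [0.0, 1.0, 0.013, 0.0]
wrist_force: [-2.6, -0.9, 2.3]
opening: 0.0155
```

>>> send_rows:
  targets:
    - {"offset": [0, 0, 0], "delta_rot": [0, 0, 0], "gripper": 30}
    - {"offset": [0, 0, 0], "delta_rot": [0, 0, 0], "gripper": 30}
    - {"offset": [0, 0, 0], "delta_rot": [0, 0, 0], "gripper": 30}
    - {"offset": [0, 0, 10], "delta_rot": [0, 0, 0], "gripper": 30}
    - {"offset": [0, 0, 25], "delta_rot": [0, 0, 0], "gripper": 30}
    - {"offset": [0, 0, 35], "delta_rot": [0, 0, 0], "gripper": 30}
    - {"offset": [0, -25, 30], "delta_rot": [0, 0, 0], "gripper": 40}
    - {"offset": [0, -30, 25], "delta_rot": [0, 0, 0], "gripper": 40}
    - {"offset": [0, 0, 10], "delta_rot": [0, 0, 0], "gripper": 40}
    - {"offset": [0, 0, 0], "delta_rot": [0, 0, 0], "gripper": 40}
    - {"offset": [0, 0, 0], "delta_rot": [0, 0, 0], "gripper": 40}

```text
clock: 25.02
ee_pos: [0.5749, -0.034, 0.2587]
orientation: [-0.0, 1.0, 0.012, 0.001]
wrist_force: [0.0, 1.3, -0.6]
opening: 0.0399
```

Run:
```python
from tray import *
c,im,d,st=shot('wrist','w18'); print(st['ee_pos'],jaw(st),st['opening'])
c,im,d,st2=shot('side','s11');cv2.imwrite('pics/s11z.png',cv2.resize(im[150:260,190:350],None,fx=4,fy=4,interpolation=cv2.INTER_CUBIC))
c,im,d,st2=shot('scene','sc11');cv2.imwrite('pics/sc11z.png',cv2.resize(im[150:310,200:480],None,fx=2.8,fy=2.8,interpolation=cv2.INTER_CUBIC))
```

```text
[ 0.5749 -0.034   0.2587] 1.4067733992795628 0.03994577208549248
```

View pics/w18.png

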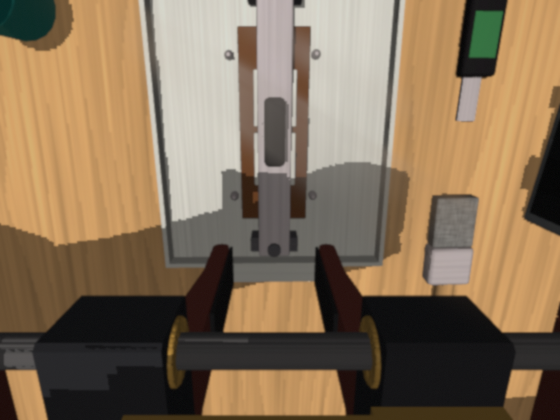

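View pics/s11z.png

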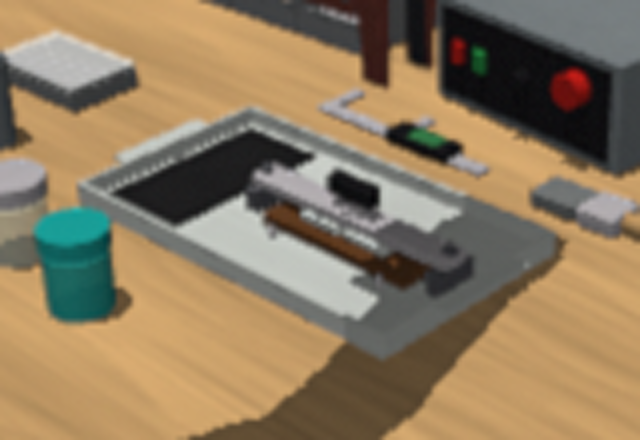

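View pics/sc11z.png

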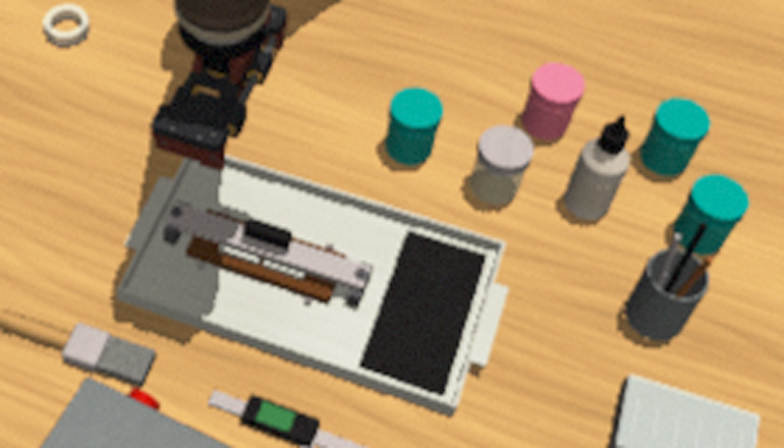

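Run:
```python
from tray import *
c=cam('scene');im=cv2.imread('pics/sc11.png')
def z(u,v): return [200+u/2.8,150+v/2.8]
print('jar lid',ray(c,[z(504,150)],.075)*1000,'bottle cap base',ray(c,[z(612,137)],.117)*1000,'teal',ray(c,[z(416,107),z(679,119),z(716,197)],.075)*1000,'pink',ray(c,[z(556,84)],.075)*1000,'pencup',ray(c,[z(676,270)],.085)*1000)
# bar heights from wrist depth
w=cam('wrist')
```

```text
jar lid [[382.0882 225.081   75.    ]] bottle cap base [[354.7575 326.6288 117.    ]] teal [[361.5783 117.9461  75.    ]
 [262.1752 393.2045  75.    ]
 [354.5907 448.8999  75.    ]] pink [[265.6566 254.6278  75.    ]] pencup [[470.9556 424.882   85.    ]]
```

>>> send_rows:
  targets:
    - {"offset": [-18, 28, 1], "delta_rot": [0, 0, 0], "gripper": 70}
    - {"offset": [-18, 28, 1], "delta_rot": [0, 0, 0], "gripper": 70}
    - {"offset": [-18, 28, 1], "delta_rot": [0, 0, 0], "gripper": 70}
    - {"offset": [-18, 28, 1], "delta_rot": [0, 0, 0], "gripper": 70}
    - {"offset": [-18, 28, 1], "delta_rot": [0, 0, 0], "gripper": 70}
    - {"offset": [-18, 28, 1], "delta_rot": [0, 0, 0], "gripper": 70}
    - {"offset": [-18, 28, 1], "delta_rot": [0, 0, 0], "gripper": 70}
    - {"offset": [-18, 28, 1], "delta_rot": [0, 0, 0], "gripper": 70}
    - {"offset": [-18, 28, 1], "delta_rot": [0, 0, 0], "gripper": 70}
    - {"offset": [-18, 28, 1], "delta_rot": [0, 0, 0], "gripper": 70}
    - {"offset": [-18, 28, 1], "delta_rot": [0, 0, 0], "gripper": 70}
    - {"offset": [-18, 10, 0], "delta_rot": [0, 0, 0], "gripper": 70}

```text
clock: 26.17
ee_pos: [0.3564, 0.2877, 0.2686]
orientation: [-0.001, 1.0, 0.015, -0.001]
wrist_force: [-0.3, -0.5, -0.2]
opening: 0.0697
```

Run:
```python
from tray import *
c,im,d,st=shot('wrist','w19'); print(st['ee_pos'],jaw(st),st['opening'],st['q'])
```

```text
[0.3564 0.2877 0.2686] 1.7130359383188134 0.06971647907621527 [-0.1368  0.2416 -0.741   1.9887  0.1928  0.9809 -0.9412]
```

View pics/w19.png

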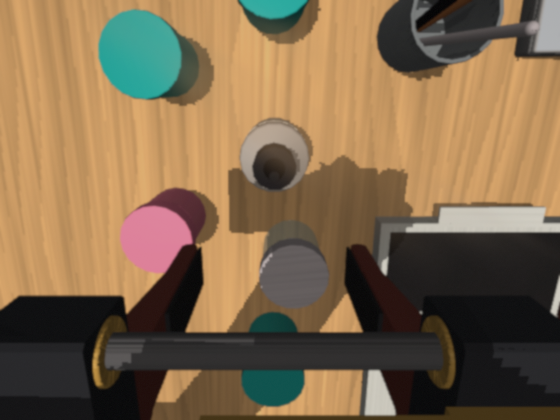

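Run:
```python
from tray import *
st=ctrl.state(); c=cam('wrist',st)
print('cap',ray(c,[[274,168]],.128)*1000,'body',ray(c,[[275,150]],.086)*1000,'lid',ray(c,[[294,272]],.075)*1000, 'pink',ray(c,[[157,239]],.075)*1000,'teal',ray(c,[[273,375],[141,54]],.075)*1000)
im=cv2.imread('pics/w19.png'); cv2.imwrite('pics/w19z.png',cv2.resize(im[100:320,220:360],None,fx=3,fy=2.7,interpolation=cv2.INTER_CUBIC))
```

```text
cap [[350.7073 324.4947 128.    ]] body [[351.154  330.1877  86.    ]] lid [[370.8571 226.9381  75.    ]] pink [[257.0656 252.6569  75.    ]] teal [[356.7474 121.4453  75.    ]
 [253.6956 393.3075  75.    ]]
```

View pics/w19z.png

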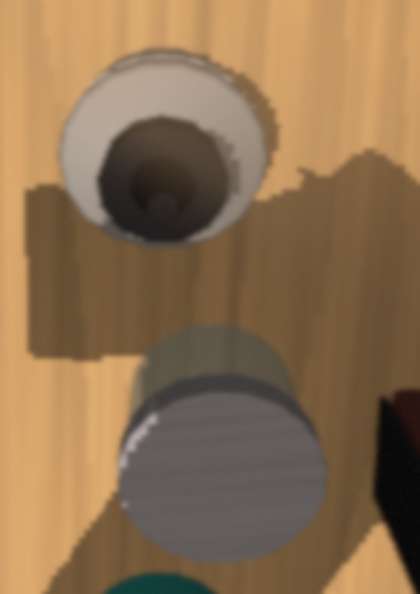

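>>> send_rows:
  targets:
    - {"offset": [-2, 19, 0], "delta_rot": [0, 0, 0], "gripper": 66}
    - {"offset": [-3, 19, 0], "delta_rot": [0, 0, 0], "gripper": 66}
    - {"offset": [0, 0, 0], "delta_rot": [0, 0, 0], "gripper": 66}
    - {"offset": [0, 0, -15], "delta_rot": [0, 0, 0], "gripper": 66}
    - {"offset": [0, 0, -15], "delta_rot": [0, 0, 0], "gripper": 66}
    - {"offset": [0, 0, 0], "delta_rot": [0, 0, 0], "gripper": 66}
    - {"offset": [0, 0, 0], "delta_rot": [0, 0, 0], "gripper": 66}

```text
clock: 26.8
ee_pos: [0.3532, 0.321, 0.2381]
orientation: [0.001, 1.0, 0.013, -0.001]
wrist_force: [-0.6, -0.2, 0.3]
opening: 0.066
```

Run:
```python
from tray import *
c,im,d,st=shot('wrist','w20'); print(st['ee_pos'],jaw(st),st['opening'])
print(proj(c,[st['ee_pos']+np.array([0,0,-.061])]))
```

```text
[0.3532 0.321  0.2381] 1.4794171076231726 0.0660214997801427
[[275.945  280.8722]]
```

View pics/w20.png

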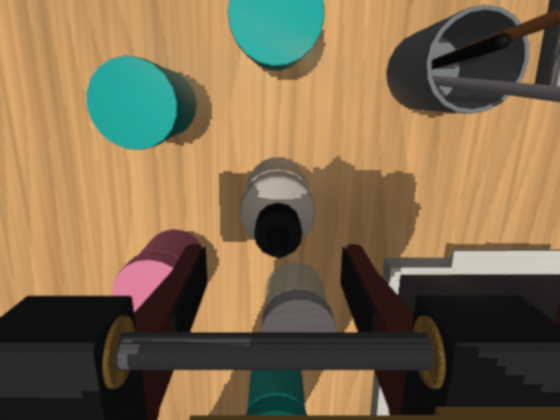

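Run:
```python
from tray import *
st=ctrl.state(); print(st['ee_pos']); c=cam('wrist',st)
print('cap',ray(c,[[277.5,233],[277.5,230]],.128)*1000,'body',ray(c,[[278,205]],.086)*1000)
```

```text
[0.3536 0.3214 0.2389]
cap [[354.7521 325.2234 128.    ]
 [354.6984 327.0456 128.    ]] body [[355.3383 329.6386  86.    ]]
```

>>> send_rows:
  targets:
    - {"offset": [0.5, 5, 0], "delta_rot": [0, 0, 0], "gripper": 66}
    - {"offset": [0, 0, -15], "delta_rot": [0, 0, 0], "gripper": 66}
    - {"offset": [0, 0, -15], "delta_rot": [0, 0, 0], "gripper": 66}
    - {"offset": [0, 0, -15], "delta_rot": [0, 0, 0], "gripper": 66}
    - {"offset": [0, 0, -13], "delta_rot": [0, 0, 0], "gripper": 66}
    - {"offset": [0, 0, 0], "delta_rot": [0, 0, 0], "gripper": 66}
    - {"offset": [0, 0, 0], "delta_rot": [0, 0, 0], "gripper": 15}
    - {"offset": [0, 0, 0], "delta_rot": [0, 0, 0], "gripper": 15}
    - {"offset": [0, 0, 0], "delta_rot": [0, 0, 0], "gripper": 15}
    - {"offset": [0, 0, 0], "delta_rot": [0, 0, 0], "gripper": 15}
    - {"offset": [0, 0, 0], "delta_rot": [0, 0, 0], "gripper": 15}
  newtons: 25

```text
clock: 27.77
ee_pos: [0.3546, 0.3269, 0.1816]
orientation: [-0.0, 1.0, 0.012, 0.001]
wrist_force: [0.4, -0.7, 0.0]
opening: 0.0363
```

>>> send_rows:
  targets:
    - {"offset": [0, 0, 0], "delta_rot": [0, 0, 0], "gripper": 15}
    - {"offset": [0, 0, 0], "delta_rot": [0, 0, 0], "gripper": 15}
    - {"offset": [0, 0, 0], "delta_rot": [0, 0, 0], "gripper": 15}

```text
clock: 28.02
ee_pos: [0.3546, 0.3269, 0.1813]
orientation: [-0.0, 1.0, 0.012, 0.0]
wrist_force: [-0.2, -0.4, 2.5]
opening: 0.0274
```

Run:
```python
from tray import *
c,im,d,st=shot('wrist','w21'); print(st['ee_pos'],jaw(st),st['opening'])
```

```text
[0.3546 0.3269 0.1813] 1.4243369429419737 0.027386172815034544
```

View pics/w21.png

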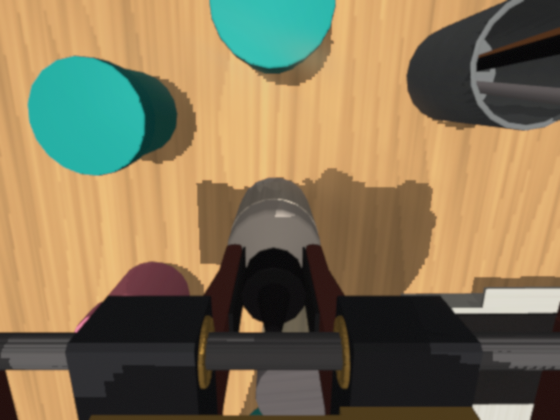

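>>> send_rows:
  targets:
    - {"offset": [0, 0, 15], "delta_rot": [0, 0, 0], "gripper": 15}
    - {"offset": [0, 0, 25], "delta_rot": [0, 0, 0], "gripper": 15}
    - {"offset": [8, -4, 20], "delta_rot": [0, 0, 0], "gripper": 15}
    - {"offset": [16, -8, 0], "delta_rot": [0, 0, 0], "gripper": 15}
    - {"offset": [22, -11, 0], "delta_rot": [0, 0, 0], "gripper": 15}
    - {"offset": [22, -11, 0], "delta_rot": [0, 0, 0], "gripper": 15}
    - {"offset": [22, -11, 0], "delta_rot": [0, 0, 0], "gripper": 15}
    - {"offset": [22, -11, 0], "delta_rot": [0, 0, 0], "gripper": 15}
    - {"offset": [22, -11, 0], "delta_rot": [0, 0, 0], "gripper": 15}
    - {"offset": [22, -11, 0], "delta_rot": [0, 0, 0], "gripper": 15}
    - {"offset": [22, -11, 0], "delta_rot": [0, 0, 0], "gripper": 15}
    - {"offset": [22, -11, 0], "delta_rot": [0, 0, 0], "gripper": 15}

```text
clock: 29.07
ee_pos: [0.5551, 0.2258, 0.2404]
orientation: [0.0, 1.0, 0.012, -0.001]
wrist_force: [-0.2, 0.7, -1.9]
opening: 0.0276
```

>>> send_rows:
  targets:
    - {"offset": [22, -11, 0], "delta_rot": [0, 0, 0], "gripper": 15}
    - {"offset": [20, -10, 0], "delta_rot": [0, 0, 0], "gripper": 15}
    - {"offset": [12, -6, 0], "delta_rot": [0, 0, 0], "gripper": 15}
    - {"offset": [6, -1, 0], "delta_rot": [0, 0, 0], "gripper": 15}
    - {"offset": [0, 0, 0], "delta_rot": [0, 0, 0], "gripper": 15}
    - {"offset": [0, 0, -15], "delta_rot": [0, 0, 0], "gripper": 15}
    - {"offset": [0, 0, -15], "delta_rot": [0, 0, 0], "gripper": 15}
    - {"offset": [0, 0, -10], "delta_rot": [0, 0, 0], "gripper": 15}
    - {"offset": [0, 0, 0], "delta_rot": [0, 0, 0], "gripper": 15}
    - {"offset": [0, 0, 0], "delta_rot": [0, 0, 0], "gripper": 15}

```text
clock: 29.9
ee_pos: [0.6134, 0.1995, 0.2008]
orientation: [0.0, 1.0, 0.013, -0.001]
wrist_force: [0.7, 0.4, -2.1]
opening: 0.0273
```

Run:
```python
from tray import *
c,im,d,st=shot('wrist','w22'); print(st['ee_pos'],jaw(st),st['opening'],st['wrist_force'])
c,im,d,st2=shot('scene','sc12');cv2.imwrite('pics/sc12z.png',cv2.resize(im[150:310,200:480],None,fx=2.8,fy=2.8,interpolation=cv2.INTER_CUBIC))
```

```text
[0.6134 0.1995 0.2008] 1.5119512948352865 0.02728484915934757 [ 0.7317  0.4356 -2.1274]
```

View pics/w22.png

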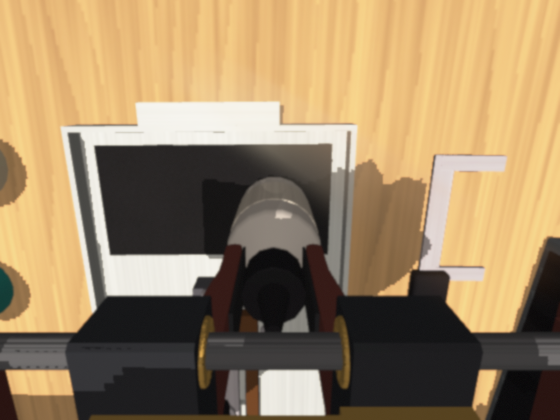

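View pics/sc12z.png

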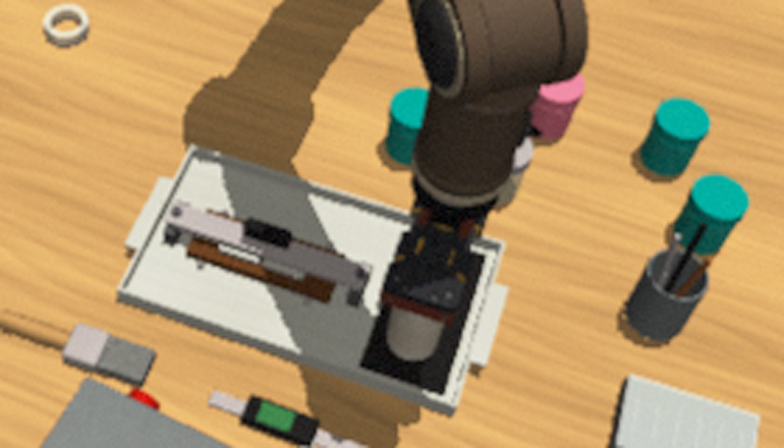

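Run:
```python
from tray import *
c=cam('wrist'); print(ray(c,[[97,146],[331.5,144.5],[109,254],[332,200]],.009)*1000)
```

```text
[[478.5339 239.1108   9.    ]
 [656.2276 244.9568   9.    ]
 [478.5142 150.226    9.    ]
 [659.7686 201.4214   9.    ]]
```

>>> send_rows:
  targets:
    - {"offset": [0, 0, -5], "delta_rot": [0, 0, 0], "gripper": 15}
    - {"offset": [0, 0, -3], "delta_rot": [0, 0, 0], "gripper": 15}
    - {"offset": [0, 0, -1.5], "delta_rot": [0, 0, 0], "gripper": 15}
    - {"offset": [0, 0, 0], "delta_rot": [0, 0, 0], "gripper": 15}
    - {"offset": [0, 0, 0], "delta_rot": [0, 0, 0], "gripper": 15}

```text
clock: 30.42
ee_pos: [0.6143, 0.1986, 0.1914]
orientation: [0.0, 1.0, 0.012, -0.0]
wrist_force: [-0.4, -1.0, -1.0]
opening: 0.0277
```

>>> send_rows:
  targets:
    - {"offset": [0, 0, -1], "delta_rot": [0, 0, 0], "gripper": 15}
    - {"offset": [0, 0, 0], "delta_rot": [0, 0, 0], "gripper": 15}
    - {"offset": [0, 0, 0], "delta_rot": [0, 0, 0], "gripper": 15}

```text
clock: 30.67
ee_pos: [0.6144, 0.1987, 0.1905]
orientation: [-0.0, 1.0, 0.013, 0.0]
wrist_force: [0.4, 0.5, -2.1]
opening: 0.0274
```

>>> send_rows:
  targets:
    - {"offset": [0, 0, -0.8], "delta_rot": [0, 0, 0], "gripper": 15}
    - {"offset": [0, 0, 0], "delta_rot": [0, 0, 0], "gripper": 15}
    - {"offset": [0, 0, 0], "delta_rot": [0, 0, 0], "gripper": 15}

```text
clock: 30.92
ee_pos: [0.6146, 0.1989, 0.1904]
orientation: [-0.0, 1.0, 0.012, 0.0]
wrist_force: [-0.3, -1.0, 3.6]
opening: 0.0274
```

>>> send_rows:
  targets:
    - {"offset": [0, 0, 0], "delta_rot": [0, 0, 0], "gripper": 60}
    - {"offset": [0, 0, 0], "delta_rot": [0, 0, 0], "gripper": 60}
    - {"offset": [0, 0, 0], "delta_rot": [0, 0, 0], "gripper": 60}
    - {"offset": [0, 0, 10], "delta_rot": [0, 0, 0], "gripper": 60}
    - {"offset": [0, 0, 25], "delta_rot": [0, 0, 0], "gripper": 60}
    - {"offset": [0, 0, 35], "delta_rot": [0, 0, 0], "gripper": 60}
    - {"offset": [-20, 2, 10], "delta_rot": [0, 0, 0], "gripper": 87}
    - {"offset": [-30, 3, 0], "delta_rot": [0, 0, 0], "gripper": 87}
    - {"offset": [-30, 3, 0], "delta_rot": [0, 0, 0.12], "gripper": 87}
    - {"offset": [-30, 3, 0], "delta_rot": [0, 0, 0.12], "gripper": 87}
    - {"offset": [-30, 3, 0], "delta_rot": [0, 0, 0.12], "gripper": 87}
    - {"offset": [-30, 3, 0], "delta_rot": [0, 0, 0.12], "gripper": 87}

```text
clock: 31.92
ee_pos: [0.4429, 0.2159, 0.2702]
orientation: [0.0, 0.968, 0.253, 0.0]
wrist_force: [0.6, 0.5, -0.0]
opening: 0.0869
```

>>> send_rows:
  targets:
    - {"offset": [-15, 3, 0], "delta_rot": [0, 0, 0.12], "gripper": 87}
    - {"offset": [-15, 3, 0], "delta_rot": [0, 0, 0.12], "gripper": 87}
    - {"offset": [-15, 3, 0], "delta_rot": [0, 0, 0.12], "gripper": 87}
    - {"offset": [-15, 3, 0], "delta_rot": [0, 0, 0.12], "gripper": 87}
    - {"offset": [-10, 3, 0], "delta_rot": [0, 0, 0.12], "gripper": 87}
    - {"offset": [0, 0, 0], "delta_rot": [0, 0, 0.12], "gripper": 87}
    - {"offset": [0, 0, -15], "delta_rot": [0, 0, 0.12], "gripper": 87}
    - {"offset": [0, 0, -15], "delta_rot": [0, 0, 0.12], "gripper": 87}
    - {"offset": [0, 0, 0], "delta_rot": [0, 0, 0.12], "gripper": 87}
    - {"offset": [0, 0, 0], "delta_rot": [0, 0, 0], "gripper": 87}

```text
clock: 32.75
ee_pos: [0.3741, 0.2306, 0.2395]
orientation: [-0.0, 0.7, 0.714, -0.0]
wrist_force: [-0.3, 0.8, 0.2]
opening: 0.0868
```

Run:
```python
from tray import *
c,im,d,st=shot('wrist','w23'); print(st['ee_pos'],jaw(st),st['opening'],st['q'])
c,im,d,st2=shot('scene','sc13');cv2.imwrite('pics/sc13z.png',cv2.resize(im[150:310,200:480],None,fx=2.8,fy=2.8,interpolation=cv2.INTER_CUBIC))
```

```text
[0.3741 0.2306 0.2395] 91.13894413223119 0.08682474838570745 [ 0.2412  0.3458 -1.0671  2.0494  0.3718  0.9547  0.569 ]
```

View pics/w23.png

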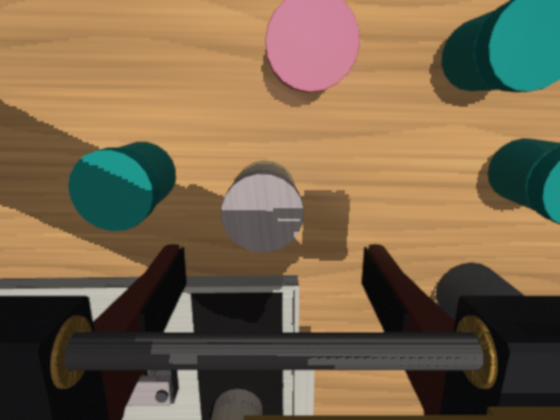

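View pics/sc13z.png

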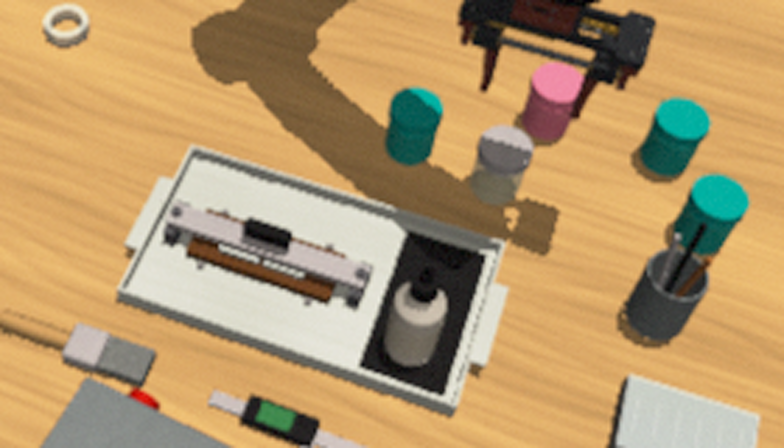

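Run:
```python
from tray import *
st=ctrl.state(); print(st['ee_pos'],jaw(st)); c=cam('wrist',st); im=cv2.imread('pics/w23.png')
hsv=cv2.cvtColor(im,cv2.COLOR_BGR2HSV);H,S,V=[hsv[...,i].astype(int) for i in range(3)]
m=(S<60)&(V>80); m[:165]=0;m[262:]=0;m[:,:210]=0;m[:,320:]=0
cs,_=cv2.findContours(m.astype(np.uint8),cv2.RETR_EXTERNAL,cv2.CHAIN_APPROX_NONE)
k=max(cs,key=cv2.contourArea)
X=ray(c,k[:,0],.075)[:,:2]*1000; print(cv2.minEnclosingCircle(X.astype(np.float32)),cv2.minEnclosingCircle(k))
print(ray(c,[[112,188],[313,40]],.075)*1000)
```

```text
[0.3745 0.2309 0.2402] 90.58411822398816
((372.455322265625, 221.54537963867188), 31.60480499267578) ((262.40966796875, 209.7467498779297), 42.23605728149414)
[[356.4917 115.8062  75.    ]
 [259.2273 253.4556  75.    ]]
```

>>> send_rows:
  targets:
    - {"offset": [-1, -4, 0], "delta_rot": [0, 0, 0], "gripper": 87}
    - {"offset": [-1, -3, -10], "delta_rot": [0, 0, 0], "gripper": 87}
    - {"offset": [0, 0, -15], "delta_rot": [0, 0, 0], "gripper": 87}
    - {"offset": [0, 0, -15], "delta_rot": [0, 0, 0], "gripper": 87}
    - {"offset": [0, 0, -15], "delta_rot": [0, 0, 0], "gripper": 87}
    - {"offset": [0, 0, 0], "delta_rot": [0, 0, 0], "gripper": 87}
    - {"offset": [0, 0, 0], "delta_rot": [0, 0, 0], "gripper": 87}

```text
clock: 33.43
ee_pos: [0.3719, 0.2234, 0.1843]
orientation: [-0.0, 0.702, 0.712, -0.001]
wrist_force: [0.6, -0.1, 0.8]
opening: 0.087
```

Run:
```python
from tray import *
c,im,d,st=shot('wrist','w24'); print(st['ee_pos'],jaw(st))
print(proj(c,[st['ee_pos']*[1,1,0]+[0,0,.075]]))
```

```text
[0.3719 0.2234 0.1843] 90.7795666775267
[[275.648  244.0454]]
```

View pics/w24.png

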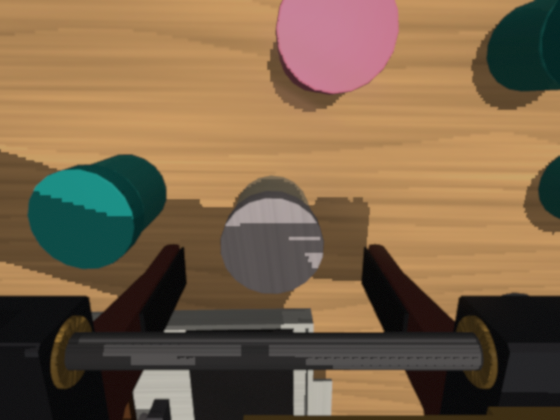

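>>> send_rows:
  targets:
    - {"offset": [0, -1.5, -15], "delta_rot": [0, 0, 0], "gripper": 87}
    - {"offset": [0, 0, -15], "delta_rot": [0, 0, 0], "gripper": 87}
    - {"offset": [0, 0, -15], "delta_rot": [0, 0, 0], "gripper": 87}
    - {"offset": [0, 0, -12], "delta_rot": [0, 0, 0], "gripper": 87}
    - {"offset": [0, 0, 0], "delta_rot": [0, 0, 0], "gripper": 87}
    - {"offset": [0, 0, 0], "delta_rot": [0, 0, 0], "gripper": 40}
    - {"offset": [0, 0, 0], "delta_rot": [0, 0, 0], "gripper": 40}
    - {"offset": [0, 0, 0], "delta_rot": [0, 0, 0], "gripper": 40}
    - {"offset": [0, 0, 0], "delta_rot": [0, 0, 0], "gripper": 40}
    - {"offset": [0, 0, 0], "delta_rot": [0, 0, 0], "gripper": 40}
    - {"offset": [0, 0, 0], "delta_rot": [0, 0, 0], "gripper": 40}
    - {"offset": [0, 0, 0], "delta_rot": [0, 0, 0], "gripper": 40}
  newtons: 30

```text
clock: 34.48
ee_pos: [0.3727, 0.2223, 0.1283]
orientation: [0.0, 0.702, 0.712, 0.0]
wrist_force: [-1.0, -0.5, 6.2]
opening: 0.0596
```

>>> send_rows:
  targets:
    - {"offset": [0, 0, 15], "delta_rot": [0, 0, 0], "gripper": 40}
    - {"offset": [0, 0, 20], "delta_rot": [0, 0, 0], "gripper": 40}
    - {"offset": [6, 0, 15], "delta_rot": [0, 0, 0], "gripper": 40}
    - {"offset": [12, -2, 0], "delta_rot": [0, 0, 0], "gripper": 40}
    - {"offset": [20, -3, 0], "delta_rot": [0, 0, 0], "gripper": 40}
    - {"offset": [20, -4, 0], "delta_rot": [0, 0, 0], "gripper": 40}
    - {"offset": [20, -4, 0], "delta_rot": [0, 0, 0], "gripper": 40}
    - {"offset": [20, -4, 0], "delta_rot": [0, 0, 0], "gripper": 40}
    - {"offset": [20, -4, 0], "delta_rot": [0, 0, 0], "gripper": 40}
    - {"offset": [18, -3, 0], "delta_rot": [0, 0, 0], "gripper": 40}
    - {"offset": [10, 0, 0], "delta_rot": [0, 0, 0], "gripper": 40}
    - {"offset": [4, 0, 0], "delta_rot": [0, 0, 0], "gripper": 40}

```text
clock: 35.48
ee_pos: [0.5239, 0.1974, 0.1765]
orientation: [-0.0, 0.703, 0.711, -0.0]
wrist_force: [-0.3, 0.2, -1.5]
opening: 0.0594
```

>>> send_rows:
  targets:
    - {"offset": [0, 0, 0], "delta_rot": [0, 0, 0], "gripper": 40}
    - {"offset": [0, 0, -10], "delta_rot": [0, 0, 0], "gripper": 40}
    - {"offset": [0, 0, -12], "delta_rot": [0, 0, 0], "gripper": 40}
    - {"offset": [0, 0, -10], "delta_rot": [0, 0, 0], "gripper": 40}
    - {"offset": [0, 0, 0], "delta_rot": [0, 0, 0], "gripper": 40}
    - {"offset": [0, 0, 0], "delta_rot": [0, 0, 0], "gripper": 40}

```text
clock: 35.98
ee_pos: [0.5215, 0.1981, 0.1447]
orientation: [-0.0, 0.702, 0.712, -0.001]
wrist_force: [1.2, 0.1, -1.2]
opening: 0.0593
```

Run:
```python
from tray import *
c,im,d,st=shot('wrist','w25'); print(st['ee_pos'],jaw(st),st['opening'],st['wrist_force'])
c,im,d,st2=shot('scene','sc14');cv2.imwrite('pics/sc14z.png',cv2.resize(im[150:310,200:480],None,fx=2.8,fy=2.8,interpolation=cv2.INTER_CUBIC))
```

```text
[0.5215 0.1981 0.1447] 90.8633576082426 0.059298750767776666 [ 1.1773  0.058  -1.2282]
```

View pics/w25.png

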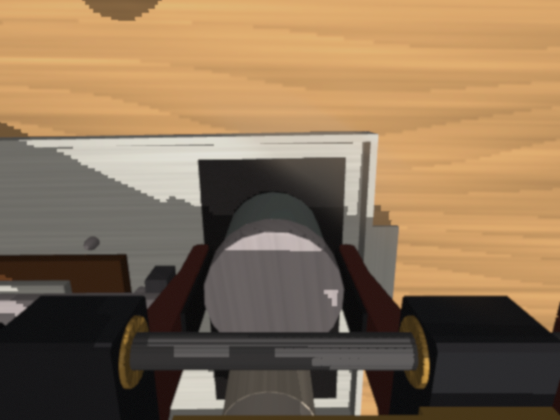

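View pics/sc14z.png

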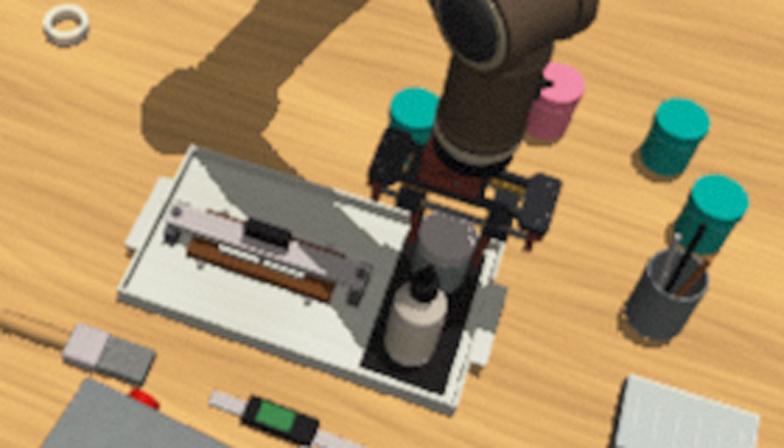

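>>> send_rows:
  targets:
    - {"offset": [0, 0, -4], "delta_rot": [0, 0, 0], "gripper": 40}
    - {"offset": [0, 0, -2.5], "delta_rot": [0, 0, 0], "gripper": 40}
    - {"offset": [0, 0, 0], "delta_rot": [0, 0, 0], "gripper": 40}
    - {"offset": [0, 0, 0], "delta_rot": [0, 0, 0], "gripper": 40}

```text
clock: 36.42
ee_pos: [0.5223, 0.1982, 0.1391]
orientation: [-0.0, 0.702, 0.712, -0.0]
wrist_force: [-0.2, -0.1, -2.3]
opening: 0.0595
```

>>> send_rows:
  targets:
    - {"offset": [0, 0, -1], "delta_rot": [0, 0, 0], "gripper": 40}
    - {"offset": [0, 0, 0], "delta_rot": [0, 0, 0], "gripper": 40}
    - {"offset": [0, 0, 0], "delta_rot": [0, 0, 0], "gripper": 40}

```text
clock: 36.67
ee_pos: [0.5224, 0.1982, 0.1382]
orientation: [0.0, 0.702, 0.712, 0.0]
wrist_force: [0.0, -0.1, -2.3]
opening: 0.0595
```

>>> send_rows:
  targets:
    - {"offset": [0, 0, -1], "delta_rot": [0, 0, 0], "gripper": 40}
    - {"offset": [0, 0, 0], "delta_rot": [0, 0, 0], "gripper": 40}
    - {"offset": [0, 0, 0], "delta_rot": [0, 0, 0], "gripper": 40}

```text
clock: 36.92
ee_pos: [0.5224, 0.1983, 0.1374]
orientation: [0.0, 0.702, 0.712, 0.0]
wrist_force: [-1.5, -0.3, 1.4]
opening: 0.0592
```

Contact with the mat; release, rise and retreat for a check.

>>> send_rows:
  targets:
    - {"offset": [0, 0, 0], "delta_rot": [0, 0, 0], "gripper": 82}
    - {"offset": [0, 0, 0], "delta_rot": [0, 0, 0], "gripper": 82}
    - {"offset": [0, 0, 0], "delta_rot": [0, 0, 0], "gripper": 82}
    - {"offset": [0, 0, 10], "delta_rot": [0, 0, 0], "gripper": 82}
    - {"offset": [0, 0, 25], "delta_rot": [0, 0, 0], "gripper": 82}
    - {"offset": [0, 0, 35], "delta_rot": [0, 0, 0], "gripper": 82}
    - {"offset": [-10, 0, 35], "delta_rot": [0, 0, 0], "gripper": 82}
    - {"offset": [-20, 0, 35], "delta_rot": [0, 0, 0], "gripper": 82}
    - {"offset": [-20, -25, 20], "delta_rot": [0, 0, 0], "gripper": 82}
    - {"offset": [-20, -30, 10], "delta_rot": [0, 0, 0], "gripper": 82}
    - {"offset": [-20, -30, 0], "delta_rot": [0, 0, 0], "gripper": 82}
    - {"offset": [0, -30, 0], "delta_rot": [0, 0, 0], "gripper": 82}

```text
clock: 37.92
ee_pos: [0.4292, 0.0834, 0.3081]
orientation: [0.001, 0.701, 0.713, -0.001]
wrist_force: [0.6, 0.4, -0.1]
opening: 0.0821
```

>>> send_rows:
  targets:
    - {"offset": [20, -20, 0], "delta_rot": [0, 0, -0.12], "gripper": 82}
    - {"offset": [20, -25, 0], "delta_rot": [0, 0, -0.12], "gripper": 82}
    - {"offset": [20, -25, 0], "delta_rot": [0, 0, -0.12], "gripper": 82}
    - {"offset": [20, -15, 0], "delta_rot": [0, 0, -0.12], "gripper": 82}
    - {"offset": [20, 0, 0], "delta_rot": [0, 0, -0.12], "gripper": 82}
    - {"offset": [20, 0, 0], "delta_rot": [0, 0, -0.12], "gripper": 82}
    - {"offset": [10, 0, 0], "delta_rot": [0, 0, -0.12], "gripper": 82}
    - {"offset": [5, 0, 0], "delta_rot": [0, 0, -0.12], "gripper": 82}
    - {"offset": [5, 0, 0], "delta_rot": [0, 0, -0.12], "gripper": 82}
    - {"offset": [0, 0, 0], "delta_rot": [0, 0, -0.12], "gripper": 82}
    - {"offset": [0, 0, 0], "delta_rot": [0, 0, -0.12], "gripper": 82}
    - {"offset": [0, 0, 0], "delta_rot": [0, 0, -0.12], "gripper": 82}

```text
clock: 38.92
ee_pos: [0.5723, -0.0014, 0.3079]
orientation: [-0.0, 0.998, 0.07, 0.0]
wrist_force: [-0.0, -0.0, -0.1]
opening: 0.0823
```

Run:
```python
from tray import *
c,im,d,st=shot('wrist','w26'); print(st['ee_pos'],jaw(st),st['opening'],st['wrist_force'])
P=cloud(c,d)
np.save('P26.npy',P)
c,im,d,st2=shot('side','s14');cv2.imwrite('pics/s14z.png',cv2.resize(im[140:260,100:420],None,fx=2.4,fy=2.4,interpolation=cv2.INTER_CUBIC))
shot('scene','sc15')
```

```text
[ 0.5723 -0.0014  0.3079] 8.012251239885273 0.08225879719789603 [-0.0418 -0.0333 -0.0886]
```

View pics/w26.png

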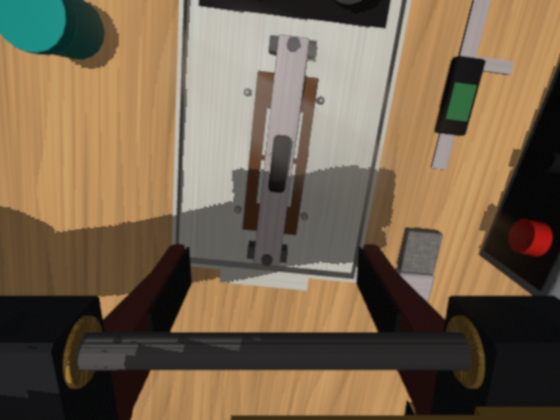

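View pics/s14z.png

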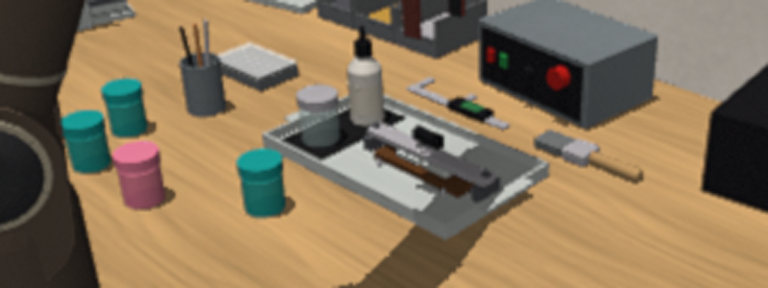

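View pics/sc15.png

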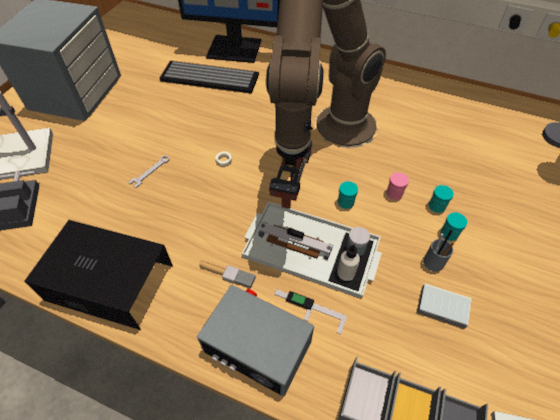

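Run:
```python
from tray import *
P=np.load('P26.npy')
for u,v in [(291,60),(287,110),(274,200),(268,245),(265,105),(262,160),(255,190),(299,115),(294,160),(258,130),(262,90),(250,225),(303,200),(281,160),(215,150),(340,150)]: print((u,v),P[v-1:v+2,u-1:u+2].reshape(-1,3).mean(0)*1000)
im=cv2.imread('pics/w26.png'); cv2.imwrite('pics/w26z.png',cv2.resize(im[25:275,215:345],None,fx=2.4,fy=2.4,interpolation=cv2.INTER_CUBIC))
a=cv2.imread('pics/scene0.png').astype(int);b=cv2.imread('pics/sc15.png').astype(int)
```

```text
(291, 60) [571.3626 111.3588  37.9571]
(287, 110) [574.3744  67.4072  38.2412]
(274, 200) [574.6376 -21.638   37.6965]
(268, 245) [575.2982 -71.2153  37.5819]
(265, 105) [552.8077  68.677   18.2979]
(262, 160) [557.1191  14.9222  24.6756]
(255, 190) [553.9031 -18.8886  18.2113]
(299, 115) [586.9304  64.241   29.9538]
(294, 160) [589.9075  18.4862  18.0335]
(258, 130) [549.0442  43.5315  18.1618]
(262, 90) [548.0109  82.3064  18.7048]
(250, 225) [553.4494 -58.6142  18.384 ]
(303, 200) [607.6311 -25.7766   6.0822]
(281, 160) [574.4475  24.2363  67.0508]
(215, 150) [506.2397  15.5597   6.7533]
(340, 150) [637.5309  34.0747   6.1309]
```

View pics/w26z.png

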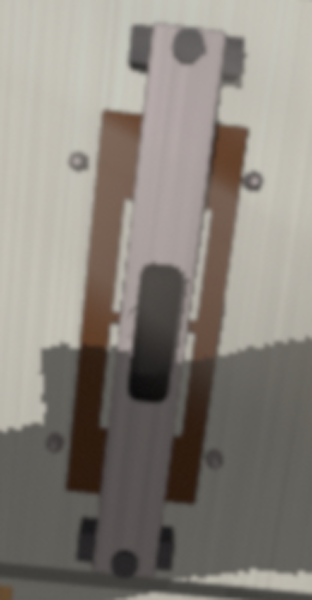

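Run:
```python
from station import ctrl
print(ctrl.sign_off())
```

```text
the job is handed in; nothing more can be done
None
```

The job tray is made up and the job was handed in at about 39 s of the 210 s allowed.

- **Board:** it lies in the nest with all six pins around it. Its top reads about 18 mm, which means it sits on the tray floor.
- **Blanks:** I found only two on the bench. They lie in line along the middle of the board, square to it within about 1°, with a gap of about 4 mm between them. I looked for a third in the scene, side and wrist views and saw none.
- **Bridge:** it went on last of the three and stands over the row. Its bar top reads 37.6 to 38.2 mm along its length (37.5 expected), so it is level and both feet are on the floor.
- **Oil bottle and screw jar:** both stand upright on the mat, about 90 mm apart.
- **Other things:** the bystanders and the pink and turquoise jars look where they were at the start, judged by eye. I saw nothing knocked aside.

**Measurements that disagreed:** the scene camera read about 4 to 5 mm away from the wrist camera. Wrist readings of the same point also varied by 1 to 3 mm, so I placed things by the wrist camera, comparing part and target in the same picture. One blank, by the wrist view, sits up to about 1.5 mm off the board's centre line, and I left it there.

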